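# Return the inspection lamp to its charging pot

## Robot

A 7-joint arm with a two-finger parallel gripper is mounted at the origin on the work surface. World frame = base frame: x ahead of the robot, y to its left, z up, the work surface at z = 0. Lengths are in m, angles in rad, forces in N, time in s.
With the tool pointing down it reaches from about 0.4 to 0.85 m from the base axis. Payload 4.4 kg.
Tool frame: the origin (TCP) lies between the finger pads; the fingertips stand 22 mm ahead of it and the grasp point (between the pads) lies 3 mm ahead of it; z points along the fingers, x is the direction in which the jaws open and shut, and the axes are right-handed (so a half turn about z gives the same grasp; the last joint's range is limited). The gripper opens to 94 mm and grips with 3 to 60 N. Pads are 16 mm wide; open, the fingers measure 119 mm over their backs; the gripper's body (75 mm by 177 mm) begins 78 mm behind the grasp point.
Start: joints at [-1.244, 0.628, 0.038, 1.517, -0.027, 0.996, -0.02], TCP at [0.249, 0.601, 0.199] pointing down, gripper open.
Joint ranges: [-3.06, 3.06], [-0.37, 2.12], [-1.25, 1.32], [0.18, 2.47], [-1.1, 4.24], [0.23, 1.98], [-2.94, 2.94]. Speed limits (rad/s): [2.57, 2.57, 3.14, 3.14, 3.14, 3.14, 3.14].

## Interface

Orientations are given as [roll, pitch, yaw] about the fixed x, y, z axes, in that order (R = Rz(yaw) Ry(pitch) Rx(roll)).
In Python, from rig import bot gives the robot as it stands.
- The arm moves only by the tool send_rows, never from a script. Its argument "series" is a list of rows, each a list of 5 numbers: the closure, from -1 (fully open) to 1 (shut), then the shift along the tool's x, y, z in mm, then the turn about the tool's z in degrees. In form: [[grip, x, y, z, spin], ...]. A call has exactly 8 rows; each row shifts and turns the pose as measured when the row begins, along the tool's axes as they then stand; what a row does not reach is not made up. A row lasts 1/12 s, in which the tool goes at most 41.7 mm and 7.16 degrees, less where a joint would pass 70% of its speed; a pose out of reach is approached as far as the arm can. A call with a gripper value outside its range is refused whole. The fingers move at their own pace and stop on an object; the grip force is fixed at half the most. Time passes only in rows, so rows that do not move let the fingers close, or fill a call up. It gives the time, the measured TCP pose, the force and the opening at its end, in the units of the state.
- bot.state(): the state, without advancing time (a new reading comes with each control period).
- bot.snapshot(name): name is "side" or "top" or "wrist"; returns a dict with "color" (480x640x3 uint8, blue, green, red), "camera_matrix" (3x3 intrinsics, pixels), "R" (3x3) and "t" (3): a world point X has camera coordinates R X + t. Camera axes: x right, y down, z forward; pixel columns grow to the right and rows downward; lengths in m; the calibration is good to about 2 mm. A picture is of the moment at which its call begins. There is no depth.
- bot.job_done(): hands the job in, once; it reports no verdict.
The state is a dict: "t": time; "joints": joint angles; "qvel": joint speeds; "tau": joint torques, N m; "eef_pos": TCP position; "ee_rot": TCP orientation; "wrist_force": force on the tool from outside, world axes, zero at the start; "moment": the same for the moment, N m; "width": opening from 0.0 (shut) to 1.0 (fully open).
Only numpy, scipy, OpenCV 4.12 (cv2) and the standard library are available. Lean on these libraries where they do the work, as an engineer would, in place of code of your own. Each camera call takes 0.05 s, during which the arm holds its last target.

## Task

Draw the slim orange inspection lamp out of its pigeonhole, lay it on the slanted rest, black foot down, and let go. Then take it again nearer its white lens and lower it foot first into the deep charging pot until the foot stands on the pot's floor, do not drop it, and leave it leaning squarely on the green contact side of the rim. Leave the steel bar, mug, canister and first-aid kit where they are.

Things in the scene. Friction and masses are not known exactly. Their poses are not given: they have to be found in the camera images.
- lamp_mid (a point): Centre of the loose slim lamp: square rod 220 mm long, 18 x 18 mm in section, about 0.12 kg; last 30 mm at local -x is the black foot, orange shaft, last 40 mm at +x the white lens. Local +x runs from foot to lens, z is up as it lies. It starts lying level in one of the rack's holes, foot end sticking out 72 to 90 mm, lens end hidden inside.
- lamp_foot (a point): Centre of the lamp's foot end face, 110 mm from lamp_mid along local -x.
- lamp_lens (a point): Centre of the lamp's lens end face, 110 mm from lamp_mid along local +x.
- rack: Fixed blue pigeonhole rack, 150 mm deep (local x), 190 mm wide (local y), 75 mm high; origin under its centre. Two holes open to local -x, at local y = +45 and -45 mm, each 70 mm wide and 40 mm high, their floor 30 mm above the bench, closed at the back.
- rest: Fixed slanted rest, yellow base plate 150 x 70 x 8 mm; origin on the bench. It climbs at 35 degrees towards local +x. The lamp lies on it foot down: foot against a stop in a pocket (26 mm wide, 22 long, walls 10 high), shaft in a fork (24 mm wide at the bottom, flaring upward, 19 deep) 112 to 124 mm from the foot end along the lamp. Elsewhere both sides of the lamp are free.
- rest_foot (a point): Where the centre of the lamp's foot end face lies when the lamp is on the rest: 5 mm behind and 25 mm above the origin of rest. The lamp's axis rises from here at 35 degrees towards the rest's local +x.
- pot: Fixed deep eight-sided charging pot, grey with one green side, 130 mm high, 76 mm across the flats inside, walls 6 mm; origin under its centre on the bench. Local +x points from its axis to the green contact side, z up. Its black inner floor is adjustable, 8 to 30 mm above the bench, different each time and not reported; it does not give under a touch below 25 N.
- contact_edge (a point): Middle of the inner upper edge of the pot's green side: 38 mm from the pot's axis along the pot's local +x, 130 mm above the bench. The edge is 31 mm long along the pot's local y.
- contact: The green side wall of the pot, 6 mm thick, 130 mm high, full height; origin at the foot of the middle of this wall, 41 mm from the pot's axis.
- bar_mid (a point): Bystander: centre of a loose steel bar of the same size as the lamp (220 x 18 x 18 mm, 0.3 kg) lying in the rack's other hole.
- mug: Bystander: loose steel cup, 70 mm across, 90 mm high, origin under its centre.
- canister: Bystander: loose red canister with a black cap, 60 mm across, 120 mm high, origin under its centre.
- kit: Bystander: loose orange first-aid case, 110 x 160 x 60 mm, origin under its centre.
Things that resemble listed ones, but are neither listed nor needed, are in the scene too. Of the things that look like the part that bears lamp_mid, the smallest one is meant.

How it is judged:
On the way, in this order (a step that is already met when the one before it is completed fails the run):
1. the lamp lies on the slanted rest, foot down and lens up, let go (contact force between lamp and rest above 0.1 N and contact force between the fingers and lamp below 0.05 N and distance between lamp_foot and rest_foot below 0.02 m and angle between lamp_mid's own x axis and vertical between 0.75 and 1.15 rad), for 0.2 s.
2. the lamp's foot stands on the pot's floor while the fingers still hold it (contact force between the fingers and lamp above 0.5 N and contact force between lamp and pot above 0.3 N and z of lamp_foot in the frame of pot below 0.045 m and horizontal distance between lamp_foot and pot below 0.042 m), for 0.1 s.
At the end, for the whole second after the job is handed in: Lamp foot down on the pot's floor (foot within 42 mm of the axis, under 45 mm high), leaning 6 to 40 degrees and touching the green side, its lens end over 170 mm high, over 30 mm from the axis towards green and within 35 mm sideways of that line; at rest and let go (contact force between lamp and contact above 0.03 N and contact force between the fingers and lamp below 0.05 N and z of lamp_foot in the frame of pot below 0.045 m and horizontal distance between lamp_foot and pot below 0.042 m and x of lamp_lens in the frame of pot above 0.03 m and y of lamp_lens in the frame of pot between -0.035 and 0.035 m and height (world z) of lamp_lens above 0.17 m and angle between lamp_mid's own x axis and vertical between 0.1 and 0.7 rad and linear speed of lamp below 0.02 m/s and angular speed of lamp below 0.15 rad/s).
It fails at once if the lamp was dropped: it falls faster than 0.5 m/s with no finger on it (contact force between the fingers and lamp below 0.02 N and linear speed of lamp above 0.5 m/s).
It fails at once if the steel bar was moved more than 25 mm (distance of bar_mid from where it was at the start of the episode above 0.025 m).
It fails at once if the mug was moved more than 25 mm (distance of mug from where it was at the start of the episode above 0.025 m).
It fails at once if the canister was moved more than 25 mm (distance of canister from where it was at the start of the episode above 0.025 m).
It fails at once if the kit was moved more than 25 mm (distance of kit from where it was at the start of the episode above 0.025 m).
It also fails if it takes over 61 s, if anything falls off the work surface, if the arm or the gripper's body presses on something with over 40 N, if the wrist force passes 120 N, or if a joint passes its speed limit or range.

## Working session

There is one attempt and no reset: what is moved stays moved. The work goes in short steps, Python scripts to look and compute and a tool call to move; the robot and the scene stay as the last step left them, time stands still between calls to the robot, and variables do not carry over. Pictures are saved under pics/ and viewed, and the job is handed in when it is done.

Besides the shell and the picture viewer there is one more tool, called after "Request:" as name(argument=value, ...), one argument or row to a line, values as JSON. send_rows: Moves the arm, as the interface text tells. Its arguments: {"type":"object","properties":{"series":{"type":"array"}},"required":["series"]}

```bash
ls; mkdir -p pics; python3 - <<'E'
from rig import bot
import cv2
s=bot.state()
for k,v in s.items(): print(k,v)
for n in ["side","top","wrist"]:
    d=bot.snapshot(n); cv2.imwrite(f"pics/{n}0.png",d["color"]); print(n,d["camera_matrix"],d["R"],d["t"])
E
```

```text
pics
t 0.0
joints [-1.24381177  0.62929622  0.0384253   1.51833845 -0.02697042  0.9962791
 -0.01997753]
qvel [0.00023576 0.00102955 0.00131522 0.0006427  0.00107615 0.00037138
 0.00130873]
tau [ 2.60564093e-04 -5.49717343e+01  1.14319067e+00 -1.86634898e+01
 -5.23403299e-02  2.34245224e-02  1.57482332e-04]
eef_pos [0.2485168  0.59990627 0.19789562]
ee_rot [3.14155722e+00 1.80322968e-03 1.17806445e+00]
wrist_force [-0.2926334   0.10436465 -0.42469123]
moment [ 0.00734715 -0.00316009 -0.00821259]
width 0.9987038987279893
side [[477.12356113   0.         323.17840084]
 [  0.         477.12356113 238.02573657]
 [  0.           0.           1.        ]] [[ 0.73832759 -0.67442077  0.00538442]
 [-0.40095415 -0.44533934 -0.8005677 ]
 [ 0.54231738  0.58892232 -0.59921812]] [-0.36018826  0.29688456  0.98488042]
top [[468.94229159   0.         326.08086542]
 [  0.         468.94229159 240.43472934]
 [  0.           0.           1.        ]] [[ 0.01369699 -0.9997836  -0.01565687]
 [-0.99864608 -0.01289219 -0.05039636]
 [ 0.05018361  0.01632595 -0.99860656]] [0.04242399 0.50616551 1.06216982]
wrist [[364.54372514   0.         319.82943974]
 [  0.         364.54372514 241.41570154]
 [  0.           0.           1.        ]] [[ 0.38379242  0.92341813 -0.00152547]
 [ 0.89437299 -0.37130854  0.24945326]
 [ 0.22978325 -0.09710261 -0.96838564]] [-0.64853516 -0.02541893  0.38990144]
```

View pics/side0.png

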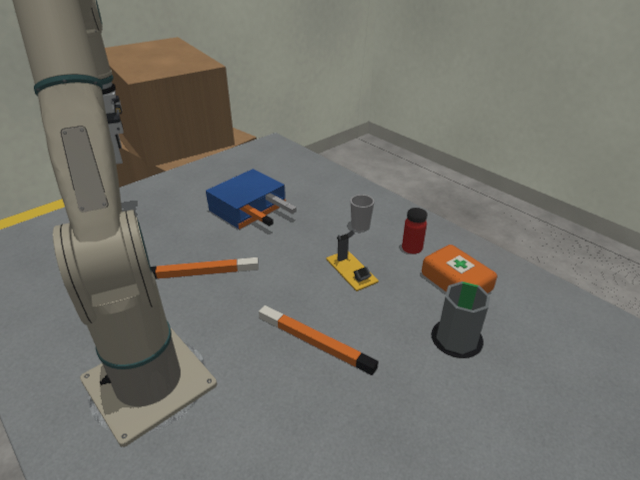

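View pics/top0.png

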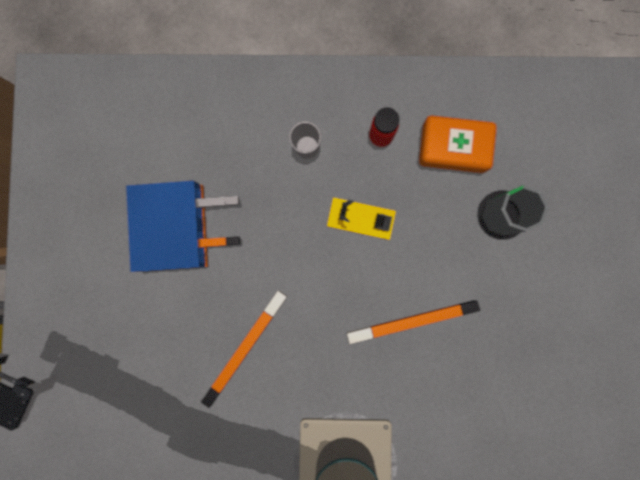

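View pics/wrist0.png

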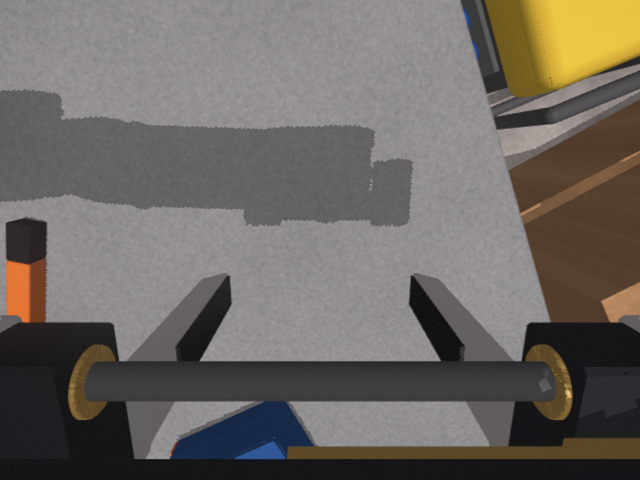

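The side view shows the rack with the orange rod (foot at about 268,220) and the bar at (290,207). The rest is at (352,268), the pot at (465,320), the mug at (362,213) and the canister at (415,230).

**Candidates for the lamp (top view):**
- (220,242): slim rod, black foot out of the rack hole.
- (245,345): large rod lying on the bench.
- (415,322): large rod lying on the bench.
- (458,143): orange kit.

I choose (220,242), since it is the smallest and sits in the rack. I'll check it in a close crop.

```bash
python3 - <<'E'
import cv2, numpy as np
a=cv2.imread("pics/top0.png"); b=cv2.imread("pics/side0.png")
c=lambda im,x,y,w,h,f: cv2.resize(im[y:y+h,x:x+w],(w*f,h*f),interpolation=cv2.INTER_CUBIC)
def pair(n,*cs):
    H=max(i.shape[0] for i in cs); cs=[cv2.copyMakeBorder(i,0,H-i.shape[0],0,4,0) for i in cs]
    cv2.imwrite(n,np.hstack(cs))
pair("pics/c1.png",c(a,180,180,80,100,5),c(b,200,165,100,70,4)[:, :390])
pair("pics/c2.png",c(a,320,190,85,60,4),c(b,315,220,75,75,5))
pair("pics/c3.png",c(a,470,175,80,70,5),c(b,425,270,70,90,5))
E
```

```text
(no output)
```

View pics/c1.png

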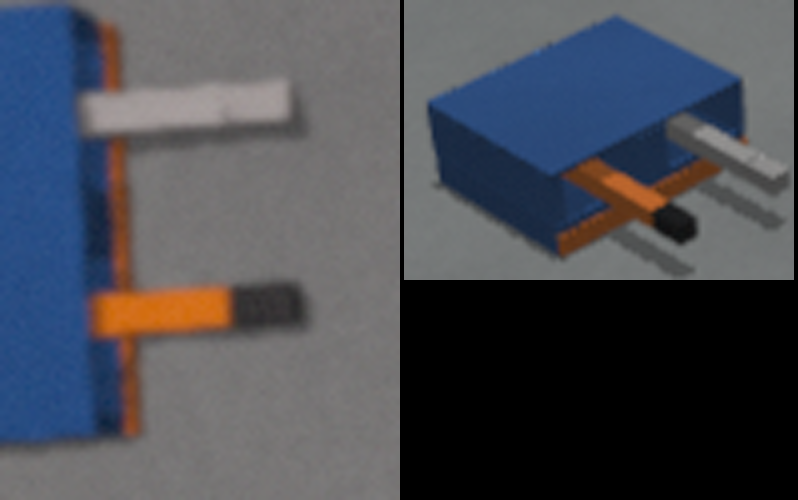

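View pics/c2.png

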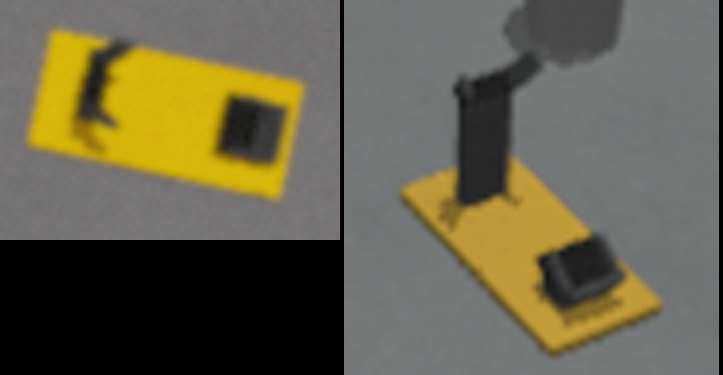

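View pics/c3.png

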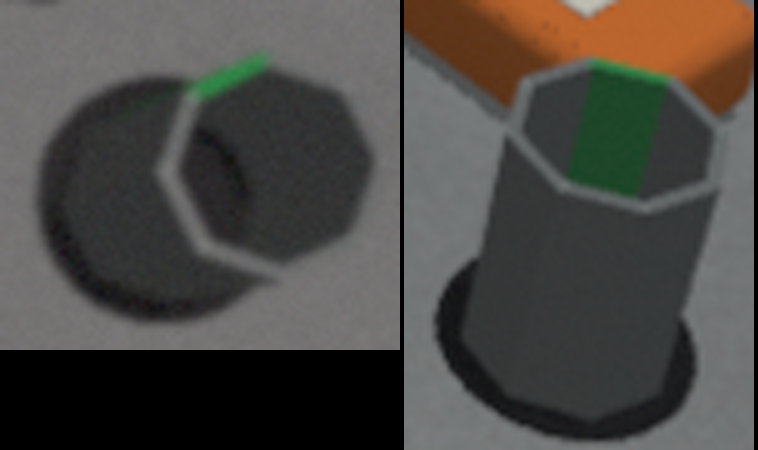

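The crop confirms the choice: the slim orange rod with its black foot sticks out of the lower hole in the top view (foot end px ~240,241), with the grey steel bar above it. Next I measure everything.

```bash
cat > h.py <<'E'
import cv2, numpy as np
from rig import bot
def ray(d,uv):
    K,R,t=[np.array(d[k]) for k in("camera_matrix","R","t")]
    v=R.T@np.linalg.inv(K)@np.array([uv[0],uv[1],1.]); return -R.T@t, v
def onz(d,uv,z):
    c,v=ray(d,uv); return c+v*(z-c[2])/v[2]
def proj(d,X):
    p=np.array(d["camera_matrix"])@(np.array(d["R"])@np.array(X)+np.array(d["t"])); return p[:2]/p[2]
def tri(d1,u1,d2,u2):
    c1,v1=ray(d1,u1);c2,v2=ray(d2,u2)
    A=np.stack([v1,-v2],1); s=np.linalg.lstsq(A,c2-c1,rcond=None)[0]
    p=c1+s[0]*v1;q=c2+s[1]*v2; return (p+q)/2,np.linalg.norm(p-q)
def mask(im,kind):
    h=cv2.cvtColor(im,cv2.COLOR_BGR2HSV)
    lo,hi={"orange":((5,150,90),(16,255,255)),"yellow":((20,150,90),(32,255,255)),"green":((45,90,50),(80,255,255)),"blue":((100,120,40),(125,255,255)),"dark":((0,0,0),(180,255,62)),"white":((0,0,180),(180,40,255))}[kind]
    return cv2.inRange(h,lo,hi)
def comps(m,box=None,amin=8):
    if box is not None:
        k=np.zeros_like(m);x,y,w,h=box;k[y:y+h,x:x+w]=255;m=m&k
    cs,_=cv2.findContours(m,cv2.RETR_EXTERNAL,cv2.CHAIN_APPROX_NONE)
    return sorted([c for c in cs if cv2.contourArea(c)>=amin],key=cv2.contourArea,reverse=True)
E
python3 - <<'E'
from h import *
T=bot.snapshot("top");S=bot.snapshot("side")
a=T["color"];b=S["color"]
np.set_printoptions(precision=4,suppress=True)
# lamp in top
for kind in("orange","dark"):
    c=comps(mask(a,kind),(198,230,50,24))[:2]
    for k in c:
        r=cv2.minAreaRect(k); print(kind,r,[onz(T,p,.048)[:2] for p in cv2.boxPoints(r)])
# rest plate
for d,n in((T,"top"),(S,"side")):
    c=comps(mask(d["color"],"yellow"),(310,190,100,110))
    hull=cv2.convexHull(np.vstack(c)); q=cv2.approxPolyDP(hull,5,True)[:,0]
    print(n,"plate");
    for p in q: print(p,onz(d,p,.008))
    r=cv2.minAreaRect(hull);print(r,[onz(d,p,.008)[:2] for p in cv2.boxPoints(r)])
# green rim & pot rim
for d,n,box in((T,"top",(495,175,40,30)),(S,"side",(440,275,50,40))):
    c=comps(mask(d["color"],"green"),box,3)
    for k in c: r=cv2.minAreaRect(k);print(n,"green",r,[onz(d,p,.130)[:2] for p in cv2.boxPoints(r)])
# blue rack top
c=comps(mask(a,"blue"),(110,170,105,110))[0]
r=cv2.minAreaRect(c);print("rack",r,[onz(T,p,.075)[:2] for p in cv2.boxPoints(r)])
E
```

```text
orange ((211.31980895996094, 244.09803771972656), (25.943159103393555, 21.137222290039062), 20.85445785522461) [array([0.4802, 0.3391]), array([0.5244, 0.3235]), array([0.5045, 0.2688]), array([0.4604, 0.2845])]
dark ((233.5, 240.5), (7.0, 13.0), 90.0) [array([0.5086, 0.2693]), array([0.509 , 0.2403]), array([0.4934, 0.2399]), array([0.493 , 0.2689])]
top plate
[333 198] [0.6043 0.0346 0.008 ]
[393 210] [ 0.5781 -0.1041  0.008 ]
[389 238] [ 0.5133 -0.0954  0.008 ]
[328 226] [0.5392 0.0453 0.008 ]
((360.97210693359375, 218.1291046142578), (64.50933837890625, 29.79792594909668), 12.200469017028809) [array([0.5395, 0.0492]), array([0.6072, 0.0355]), array([ 0.5773, -0.1102]), array([ 0.5098, -0.0962])]
side plate
[327 258] [0.5411 0.043  0.008 ]
[348 252] [0.6021 0.0233 0.008 ]
[377 281] [ 0.5731 -0.1115  0.008 ]
[356 290] [ 0.509 -0.099  0.008]
((351.5000305175781, 270.0000305175781), (51.61879348754883, 21.92030906677246), 45.0) [array([0.5337, 0.041 ]), array([0.613 , 0.0624]), array([ 0.5755, -0.1111]), array([ 0.5045, -0.1241])]
top green ((515.5690307617188, 190.3275909423828), (3.9391934871673584, 15.231548309326172), 66.80140686035156) [array([ 0.6045, -0.3224]), array([ 0.6171, -0.3509]), array([ 0.6097, -0.354 ]), array([ 0.5971, -0.3255])]
side green ((466.7059631347656, 295.1764831542969), (15.522278785705566, 24.25356101989746), 14.03624439239502) [array([ 0.5326, -0.3574]), array([ 0.6029, -0.3235]), array([ 0.6169, -0.3525]), array([ 0.5464, -0.3845])]
rack ((164.5140380859375, 225.72132873535156), (86.54003143310547, 73.23348999023438), 86.36705780029297) [array([0.6185, 0.4894]), array([0.6305, 0.329 ]), array([0.4424, 0.3119]), array([0.4302, 0.4708])]
```

```bash
python3 - <<'E'
from h import *
np.set_printoptions(precision=4,suppress=True)
T=bot.snapshot("top");S=bot.snapshot("side")
a=T["color"].astype(int);pts=[]
for u in range(208,240):
    col=a[228:256,u]; bg=np.median(a[215:226,u],0)
    w=np.abs(col-bg).sum(1).astype(float); w[w<60]=0
    if u in(210,220,230,238): print(u,w.astype(int))
    if w.sum()>0:
        w=np.minimum(w,100); pts.append(onz(T,(u,228+(w*np.arange(28)).sum()/w.sum()),.048)[:2])
P=np.array(pts); f=np.polyfit(P[:,1],P[:,0],1); print("x=",f, "yaw",90-np.degrees(np.arctan(f[0])), np.abs(np.polyval(f,P[:,1])-P[:,0]).max())
print("foot row:",a[241,225:250].sum(1)," y at",[ (u,onz(T,(u,241),.048)[1]) for u in(230,239,240,241)])
print(a[241,196:212].tolist())
# side view lamp: dark foot
for kind in("orange","dark"):
  for k in comps(mask(S["color"],kind),(236,200,45,30))[:2]: print(kind,cv2.minAreaRect(k))
# fork & pocket candidates
c0=np.array([.5585,-.031]);
for yaw in (78.8,):
    e=np.array([np.cos(np.radians(yaw)),np.sin(np.radians(yaw))]);n=np.array([-e[1],e[0]])
    for nm,d,uv,z in(("postL",S,(337.6,260.5),.008),("postR",S,(348,258),.008),("pocket BL",T,(374,229),.01),("pocket TR",T,(391.2,214),.01),("pocket c",T,(382.7,221.8),.025),
      ("forkTopL",T,(340,221),.1),("forkTopR",T,(352,200.5),.1)):
        p=onz(d,uv,z)[:2]-c0; print(nm,p@e,p@n)
E
python3 - <<'E'
import cv2
b=cv2.imread("pics/side0.png")
cv2.imwrite("pics/c4.png",cv2.resize(b[225:300,320:385],None,fx=8,fy=8,interpolation=cv2.INTER_CUBIC))
E
```

```text
210 [  0   0   0   0   0   0   0   0   0   0 104 164 185 197 190 186 183 166
 121 105  61   0   0   0   0   0   0   0]
220 [  0   0   0   0   0   0   0   0   0  86 148 184 192 195 188 188 173 132
  84  61   0   0   0   0   0   0   0   0]
230 [  0   0   0   0   0   0   0   0  60 131 174 187 194 188 195 197 201 157
 116  60   0   0   0   0   0   0   0   0]
238 [  0   0   0   0   0   0   0   0  85 161 197 202 200 197 205 195 178 111
  61   0   0   0   0   0   0   0   0   0]
x= [-0.0778  0.5194] yaw 94.44978018413977 0.0020184278029613534
foot row: [283 218 162 150 151 158 163 150 152 155 166 163 164 149 147 180 248 295
 334 348 353 353 343 351 347]  y at [(230, np.float64(0.262396658143042)), (239, np.float64(0.24230845617706392)), (240, np.float64(0.24007718210395815)), (241, np.float64(0.2378460576491641))]
[[124, 75, 58], [101, 71, 86], [67, 71, 120], [32, 77, 146], [24, 93, 178], [28, 106, 200], [24, 111, 209], [27, 110, 211], [28, 112, 212], [21, 113, 212], [21, 110, 210], [23, 111, 211], [19, 107, 209], [21, 109, 210], [17, 110, 209], [22, 110, 211]]
orange ((256.3829345703125, 211.25367736816406), (18.915021896362305, 43.509490966796875), 69.775146484375)
dark ((267.1000061035156, 220.30001831054688), (11.180339813232422, 7.602630138397217), 26.56505012512207)
postL 0.04538776721141996 0.01238352354196587
postR 0.03987554830044216 -0.017703024275142688
pocket BL -0.03389346682285572 0.018825098653686288
pocket TR -0.06555077646643814 -0.023221705828858352
pocket c -0.048814490499105606 9.508260309302347e-05
forkTopL 0.04588303551519424 0.025253199733719284
forkTopR 0.030029963731265364 -0.022540043809385988
```

View pics/c4.png

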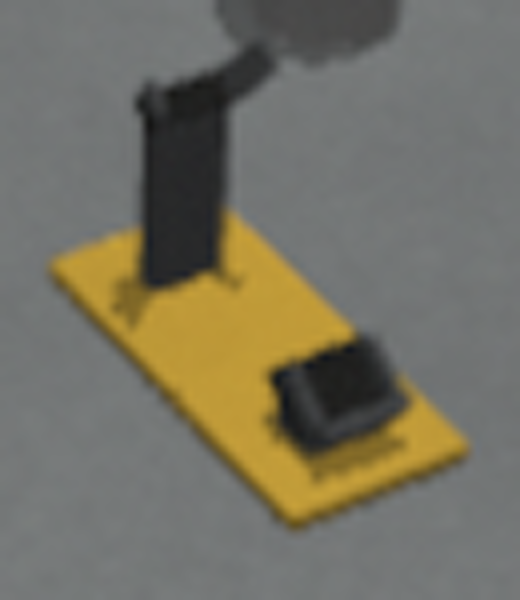

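```bash
python3 - <<'E'
from h import *
np.set_printoptions(precision=4,suppress=True)
T=bot.snapshot("top");S=bot.snapshot("side")
print("rim c top",onz(T,(523.6,208),.13),"side rim c",onz(S,((508+722)/2/5-404/5+425,270+136/5),.13),"disc",onz(T,(501.3,215),.0))
C=np.array([.5695,-.3546]);ps=np.radians(23.8)
for d,n in((T,"top"),(S,"side")):
    im=d["color"].copy()
    for z,r in((.13,.038),(.13,.044),(0,.044)):
        q=[proj(d,[C[0]+r/np.cos(np.pi/8)*np.cos(ps+np.pi/8+k*np.pi/4),C[1]+r/np.cos(np.pi/8)*np.sin(ps+np.pi/8+k*np.pi/4),z]) for k in range(8)]
        cv2.polylines(im,[np.int32(np.array(q)*16)],True,(255,255,0),1,cv2.LINE_AA,4)
    # lamp
    yaw=np.radians(94.45);f=np.array([.5194-.0778*.240,.240])
    e=np.array([np.cos(yaw),np.sin(yaw)]);nn=np.array([-e[1],e[0]])
    for z in(.030,.048):
        q=[proj(d,[*(f+e*s+nn*w),z]) for s,w in((0,.009),(.08,.009),(.08,-.009),(0,-.009))]
        cv2.polylines(im,[np.int32(np.array(q)*16)],True,(255,255,0),1,cv2.LINE_AA,4)
    y2=np.radians(78.5);e=np.array([np.cos(y2),np.sin(y2)]);f=np.array([.5585,-.031])-.055*e
    q=[proj(d,[*(f+e*s*np.cos(.611)),.025+s*np.sin(.611)]) for s in(0,.118,.22)]
    cv2.polylines(im,[np.int32(np.array(q)*16)],False,(255,0,255),1,cv2.LINE_AA,4)
    if n=="top": parts=[im[170:245,465:555],im[225:260,195:250],im[185:245,290:400]]
    else: parts=[im[270:360,425:500],im[195:235,225:290],im[215:295,320:385]]
    H=400;parts=[cv2.resize(p,(min(int(p.shape[1]*min(4,H/p.shape[0])),330),int(p.shape[0]*min(4,H/p.shape[0])))) for p in parts]
    parts=[cv2.copyMakeBorder(p,0,H-p.shape[0],0,2,0) for p in parts]
    o=np.hstack(parts)
    if n=="top":o1=o
w=max(o.shape[1],o1.shape[1])
o=np.vstack([cv2.copyMakeBorder(x,0,0,0,w-x.shape[1],0) for x in(o1,o)])
s=min(1,800/w,600/800);cv2.imwrite("pics/c5.png",cv2.resize(o,None,fx=s,fy=s))
E
```

```text
rim c top [ 0.571  -0.3542  0.13  ] side rim c [ 0.5693 -0.3592  0.13  ] disc [ 0.5704 -0.3552  0.    ]
```

View pics/c5.png

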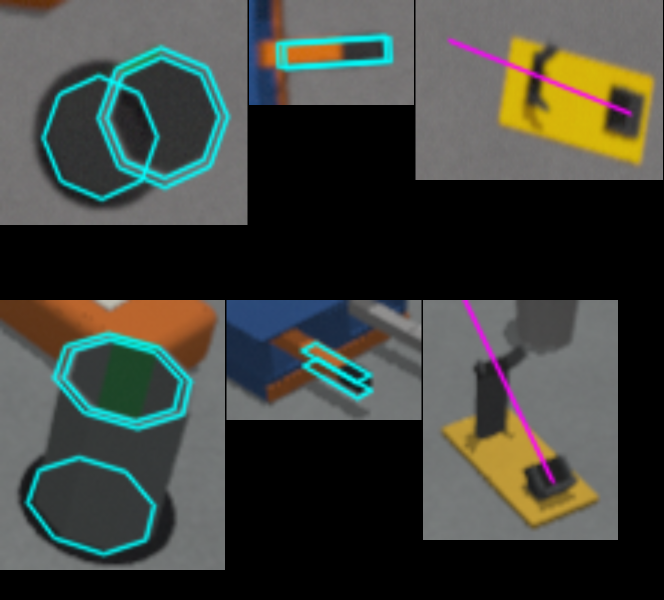

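The overlay matches in both views: pot rim and base, lamp foot, and the rest's pocket and fork line. Lamp foot is at (0.501, 0.240) with yaw 94.5°, rest yaw is 78.5°, and the pot is at (0.570, -0.355) with yaw 23.8°. Now I plan the approach.

```bash
cat > plan.py <<'E'
from h import *
import sys
from scipy.spatial.transform import Rotation as Ro
def plan(tgt,yaw,n=8,g=-1):
    s=bot.state();p=np.array(s["eef_pos"]);y=np.degrees(s["ee_rot"][2])
    d=(yaw-y+180)%360-180; sp=-d/n; print("t",round(s["t"],2),"from",p.round(4),"yaw",round(y,2),"rpy",np.round(s["ee_rot"],3),"dist",np.linalg.norm(np.array(tgt)-p).round(3),"w",round(s["width"],3))
    step=(np.array(tgt)-p)/n*1000;rows=[]
    for k in range(n):
        R=Ro.from_euler("xyz",[np.pi,0,np.radians(y+d*k/n)]).as_matrix()
        v=R.T@step; rows.append([g]+[round(float(x)) for x in v]+[round(float(sp),1)])
    print(rows)
if __name__=="__main__":
    a=list(map(float,sys.argv[1:])); plan(a[:3],a[3],int(a[4]),a[5])
E
python3 plan.py .497 .291 .17 4.45 16 -1
```

```text
t 0.45 from [0.2488 0.6005 0.1987] yaw 67.5 rpy [-3.142  0.     1.178] dist 0.398 w 1.0
[[-1.0, -12, 22, 2, 3.9], [-1.0, -10, 23, 2, 3.9], [-1.0, -9, 23, 2, 3.9], [-1.0, -7, 24, 2, 3.9], [-1.0, -6, 24, 2, 3.9], [-1.0, -4, 24, 2, 3.9], [-1.0, -2, 25, 2, 3.9], [-1.0, -1, 25, 2, 3.9], [-1.0, 1, 25, 2, 3.9], [-1.0, 3, 25, 2, 3.9], [-1.0, 5, 24, 2, 3.9], [-1.0, 6, 24, 2, 3.9], [-1.0, 8, 24, 2, 3.9], [-1.0, 9, 23, 2, 3.9], [-1.0, 11, 22, 2, 3.9], [-1.0, 13, 21, 2, 3.9]]
```

Request:
send_rows(
  series=[
    [-1, -12, 22, 2, 4],
    [-1, -10, 23, 2, 4],
    [-1, -9, 23, 2, 4],
    [-1, -7, 24, 2, 4],
    [-1, -6, 24, 2, 4],
    [-1, -4, 24, 2, 4],
    [-1, -2, 25, 2, 4],
    [-1, -1, 25, 2, 4],
  ],
)

```text
t: 1.12
eef_pos: [0.3697, 0.4456, 0.1815]
ee_rot: [-3.134, -0.002, 0.608]
wrist_force: [0.1, -0.0, 0.3]
width: 1.004
```

```bash
python3 plan.py .497 .291 .15 4.45 8 -1
```

```text
t 1.12 from [0.3697 0.4456 0.1815] yaw 34.84 rpy [-3.134e+00 -2.000e-03  6.080e-01] dist 0.203 w 1.004
[[-1.0, 2, 25, 4, 3.8], [-1.0, 4, 25, 4, 3.8], [-1.0, 5, 24, 4, 3.8], [-1.0, 7, 24, 4, 3.8], [-1.0, 8, 24, 4, 3.8], [-1.0, 10, 23, 4, 3.8], [-1.0, 12, 22, 4, 3.8], [-1.0, 13, 21, 4, 3.8]]
```

Request:
send_rows(
  series=[
    [-1, 2, 25, 4, 3.8],
    [-1, 4, 25, 4, 3.8],
    [-1, 5, 24, 4, 3.8],
    [-1, 7, 24, 4, 3.8],
    [-1, 8, 24, 4, 3.8],
    [-1, 10, 23, 4, 3.8],
    [-1, 12, 22, 4, 3.8],
    [-1, 13, 21, 4, 3.8],
  ],
)

```text
t: 1.78
eef_pos: [0.5011, 0.2832, 0.1486]
ee_rot: [-3.13, -0.0, 0.052]
wrist_force: [0.2, 0.7, 0.5]
width: 1.001
```

```bash
python3 plan.py .497 .290 .043 4.45 8 -1; python3 - <<'E'
from h import *
d=bot.snapshot("wrist");cv2.imwrite("pics/w1.png",d["color"])
E
```

```text
t 1.78 from [0.5011 0.2832 0.1486] yaw 2.95 rpy [-3.13  -0.     0.052] dist 0.106 w 1.001
[[-1.0, 0, -1, 13, -0.2], [-1.0, 0, -1, 13, -0.2], [-1.0, 0, -1, 13, -0.2], [-1.0, 0, -1, 13, -0.2], [-1.0, 0, -1, 13, -0.2], [-1.0, 0, -1, 13, -0.2], [-1.0, 0, -1, 13, -0.2], [-1.0, 0, -1, 13, -0.2]]
```

View pics/w1.png

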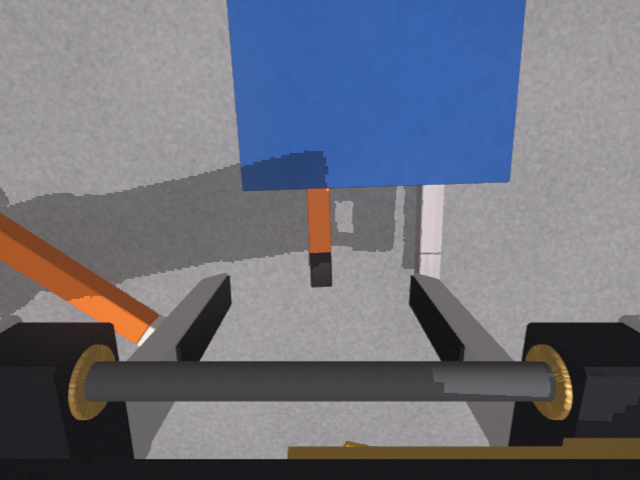

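The wrist view shows the lamp (320,265) centred between the fingers, and the bar at (430,225), well clear. The big decoy's white lens end is at lower left (150,330), but on the bench. I descend now.

Request:
send_rows(
  series=[
    [-0.5, 0, -1, 10, -0.3],
    [-0.5, 0, -1, 14, -0.3],
    [-0.5, -1, -1, 14, -0.3],
    [-0.5, -1, -1, 14, -0.3],
    [-0.5, -1, -1, 14, -0.3],
    [-0.5, 0, -1, 14, 0],
    [-0.5, 0, -1, 14, 0],
    [-0.5, 0, 0, 10, 0],
  ],
)

```text
t: 2.5
eef_pos: [0.5029, 0.2876, 0.0393]
ee_rot: [-3.131, -0.007, 0.073]
wrist_force: [-0.1, 0.4, -0.6]
width: 0.755
```

```bash
python3 plan.py .497 .290 .042 4.45 1 -1; python3 - <<'E'
from h import *
d=bot.snapshot("wrist");cv2.imwrite("pics/w2.png",d["color"])
E
```

```text
t 2.5 from [0.5029 0.2876 0.0393] yaw 4.18 rpy [-3.131 -0.007  0.073] dist 0.007 w 0.755
[[-1.0, -6, -3, -3, -0.3]]
```

View pics/w2.png

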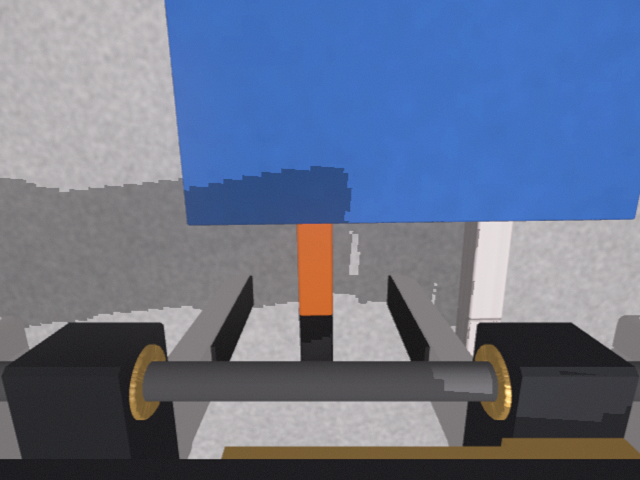

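The lamp (316,270) lies between the pads about 2 mm left of centre, so I nudge and close.

Request:
send_rows(
  series=[
    [-0.5, -2, -3, -2, 0],
    [1, 0, 0, 0, 0],
    [1, 0, 0, 0, 0],
    [1, 0, 0, 0, 0],
    [1, 0, 0, 0, 0],
    [1, 0, 0, 0, 0],
    [1, 0, 0, 0, 0],
    [1, 0, 0, 0, 0],
  ],
)

```text
t: 3.22
eef_pos: [0.5001, 0.2922, 0.0422]
ee_rot: [-3.13, -0.008, 0.076]
wrist_force: [-0.2, 0.1, 0.2]
width: 0.292
```

```bash
python3 plan.py .497 .290 .043 4.45 1 -1
```

```text
t 3.22 from [0.5001 0.2922 0.0422] yaw 4.34 rpy [-3.13  -0.008  0.076] dist 0.004 w 0.292
[[-1.0, -3, 2, -1, -0.1]]
```

Request:
send_rows(
  series=[
    [1, 0, 0, 0, 0],
    [1, 0, 0, 0, 0],
    [1, 0, 0, 0, 0],
    [1, 0, 0, 0, 0],
    [1, 0, 0, 0, 0],
    [1, 0, 0, -1, 0],
    [1, 0, 0, -1, 0],
    [1, 0, 5, 0, 0],
  ],
)

```text
t: 3.88
eef_pos: [0.5006, 0.288, 0.0445]
ee_rot: [-3.129, -0.008, 0.077]
wrist_force: [1.0, -0.3, -0.1]
width: 0.004
```

The fingers shut fully, so the lamp isn't between them. I'll look.

```bash
python3 - <<'E'
from h import *
d=bot.snapshot("wrist");T=bot.snapshot("top");S=bot.snapshot("side")
o=np.hstack([cv2.resize(T["color"][160:290,110:270],None,fx=2.5,fy=2.5),cv2.resize(S["color"][130:260,170:330],None,fx=2.5,fy=2.5)])
cv2.imwrite("pics/w3.png",d["color"]);cv2.imwrite("pics/ts3.png",o)
E
```

```text
(no output)
```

View pics/w3.png

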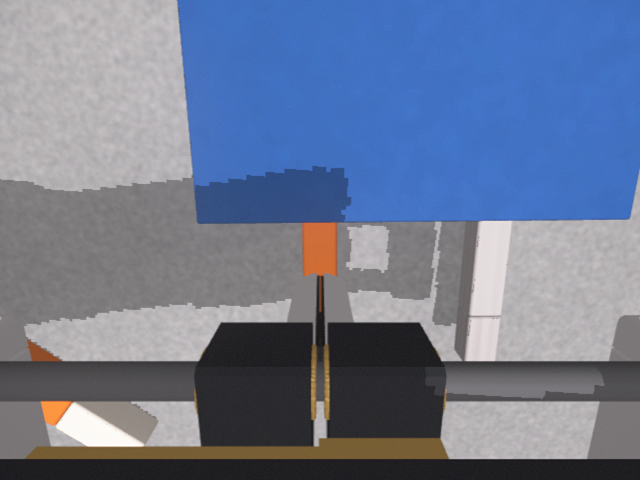

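View pics/ts3.png

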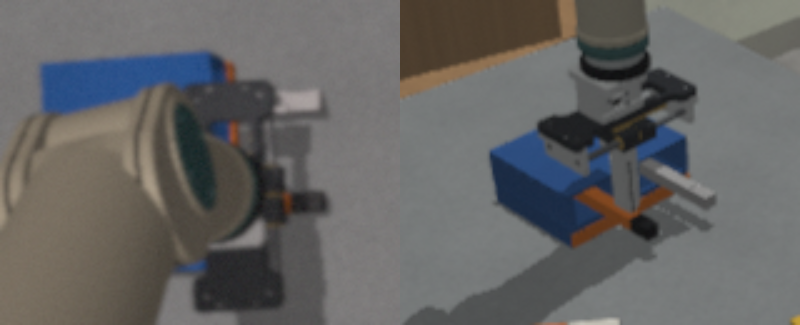

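```bash
python3 - <<'E'
from h import *
np.set_printoptions(precision=3,suppress=True)
W=bot.snapshot("wrist");T=bot.snapshot("top");S=bot.snapshot("side");s=bot.state()
p=np.array(s["eef_pos"]);print(p,s["ee_rot"],s["wrist_force"])
Rt=cv2.Rodrigues(np.zeros(3))[0]
print("cam pos",-np.array(W["R"]).T@W["t"])
for nm,X in(("tcp",p),("tip",p-[0,0,.022]),("foot top",[.501,.240,.048]),("lamp top at rack",[.4955,.31,.048]),("lamp top s50",[.497,.290,.048])):
    print(nm,*[proj(d,X) for d in(W,T,S)])
# lamp width px near rack in wrist -> height
E
```

```text
[0.501 0.287 0.044] [-3.13  -0.008  0.075] [-0.03   0.049  0.222]
cam pos [0.494 0.355 0.23 ]
tcp [319.49  283.135] [219.472 240.56 ] [260.494 215.148]
tip [319.26  270.279] [221.813 241.044] [261.039 221.313]
foot top [314.102 364.085] [240.044 240.583] [270.248 220.845]
lamp top at rack [312.875 242.613] [208.651 242.645] [254.305 211.491]
lamp top s50 [313.112 279.47 ] [217.614 242.088] [258.752 214.121]
```

```bash
python3 - <<'E'
from h import *
W=bot.snapshot("wrist");S=bot.snapshot("side")
cv2.imwrite("pics/z1.png",np.hstack([cv2.resize(S["color"][175:245,225:295],(480,480),interpolation=cv2.INTER_CUBIC),cv2.resize(W["color"][210:330,270:370],None,fx=3,fy=4,interpolation=cv2.INTER_CUBIC)]))
print(-np.array(S["R"]).T@S["t"])
E
```

```text
[-0.14914374 -0.69072213  0.82977379]
```

View pics/z1.png

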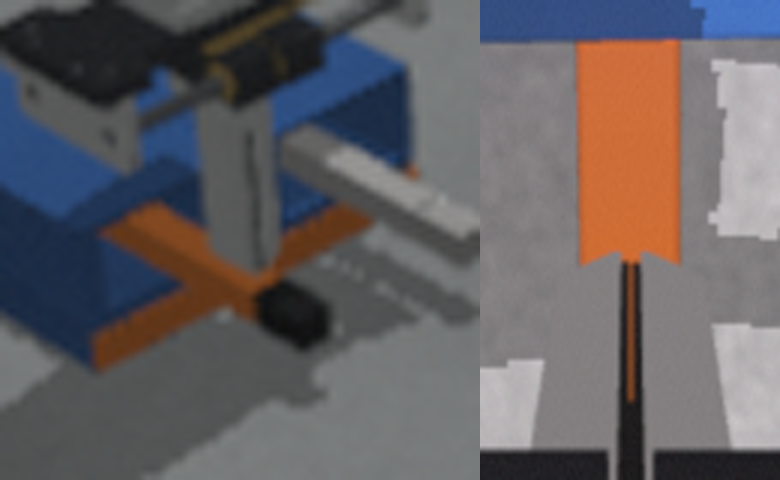

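In the zoom, the shut fingertips sit on top of the lamp, and orange shows through their gap. So the tips look higher than the state implies. I reopen, go down to nominal z ≈ 0.026 (safe under either reading) and look again.

Request:
send_rows(
  series=[
    [-0.5, 0, 0, -2, 0],
    [-0.5, 0, 0, -2, 0],
    [-0.5, 0, 0, 0, 0],
    [-0.5, 0, 0, 0, 0],
    [-0.5, 0, 0, 0, 0],
    [-0.5, 0, 0, 0, 0],
    [-0.5, 0, 0, 0, 0],
    [-0.5, 0, 0, 0, 0],
  ],
)

```text
t: 4.95
eef_pos: [0.5005, 0.2873, 0.0488]
ee_rot: [-3.129, -0.008, 0.076]
wrist_force: [0.6, 0.5, 0.2]
width: 0.537
```

```bash
python3 - <<'E'
from h import *
W=bot.snapshot("wrist");S=bot.snapshot("side");T=bot.snapshot("top")
cv2.imwrite("pics/z2.png",np.hstack([cv2.resize(S["color"][175:245,225:295],(400,400),interpolation=cv2.INTER_CUBIC),cv2.resize(W["color"][200:400,220:420],(400,400),interpolation=cv2.INTER_CUBIC)]))
print(bot.state()["eef_pos"],bot.state()["width"],bot.state()["wrist_force"])
E
```

```text
[0.50051976 0.28730653 0.04882219] 0.6645707323852503 [-0.88005909  0.77175524  0.10822758]
```

View pics/z2.png

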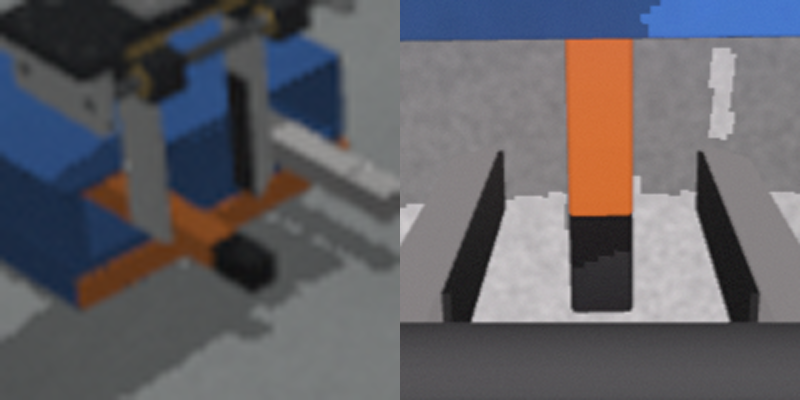

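Both fingertips show at side px (254,217) and (270,210), which matches height ≈ eef_z rather than 22 mm below it. So the effective tip is at the reported TCP height. I go down about 25 mm more.

Request:
send_rows(
  series=[
    [-0.5, 0, 0, 5, 0],
    [-0.5, 0, 0, 5, 0],
    [-0.5, 0, 0, 4, 0],
    [-0.5, 0, 0, 4, 0],
    [-0.5, 0, 0, 3, 0],
    [-0.5, 0, 0, 2, 0],
    [-0.5, 0, 0, 0, 0],
    [-0.5, 0, 0, 0, 0],
  ],
)

```text
t: 5.77
eef_pos: [0.5001, 0.2873, 0.0223]
ee_rot: [-3.13, -0.007, 0.076]
wrist_force: [-0.4, -0.4, -0.0]
width: 0.752
```

```bash
python3 - <<'E'
from h import *
W=bot.snapshot("wrist");S=bot.snapshot("side");T=bot.snapshot("top")
cv2.imwrite("pics/z3.png",np.hstack([cv2.resize(S["color"][175:245,225:295],(400,400),interpolation=cv2.INTER_CUBIC),cv2.resize(W["color"][200:400,220:420],(400,400),interpolation=cv2.INTER_CUBIC)]))
print(bot.state()["eef_pos"],bot.state()["width"],bot.state()["wrist_force"])
E
```

```text
[0.50031431 0.28741127 0.022663  ] 0.7471114750718894 [ 0.20179067 -0.17635913  0.35919067]
```

View pics/z3.png

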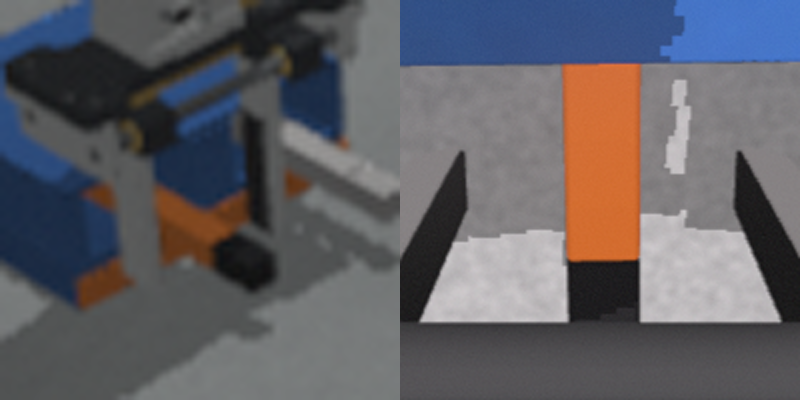

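The fingers now straddle the lamp on both sides. I close.

Request:
send_rows(
  series=[
    [1, 0, 0, 0, 0],
    [1, 0, 0, 0, 0],
    [1, 0, 0, 0, 0],
    [1, 0, 0, 0, 0],
    [1, 0, 0, 0, 0],
    [1, 0, 0, 0, 0],
    [1, 0, 0, 0, 0],
    [1, 0, 0, 0, 0],
  ],
)

```text
t: 6.58
eef_pos: [0.501, 0.2878, 0.0236]
ee_rot: [-3.129, -0.009, 0.076]
wrist_force: [0.2, 0.9, 0.4]
width: 0.22
```

Request:
send_rows(
  series=[
    [1, 0, 0, 0, 0],
    [1, 0, 0, 0, 0],
    [1, 0, 0, 0, 0],
    [1, 0, 0, 0, 0],
    [1, 0, 0, -1, 0],
    [1, 0, 0, -1, 0],
    [1, 0, 4, -1, 0],
    [1, 0, 10, 0, 0],
  ],
)

```text
t: 7.25
eef_pos: [0.501, 0.2754, 0.0261]
ee_rot: [-3.128, -0.008, 0.08]
wrist_force: [0.1, 0.1, -2.7]
width: 0.188
```

Gripped (0.188 × 94 = 17.7 mm). Now I draw it out.

Request:
send_rows(
  series=[
    [1, 0, 16, 0, 0],
    [1, 0, 20, 0, 0],
    [1, 0, 20, 0, 0],
    [1, 0, 20, 0, 0],
    [1, 0, 20, 0, 0],
    [1, 0, 20, 0, 0],
    [1, 0, 20, -2, 0],
    [1, 0, 14, -2, 0],
  ],
)

```text
t: 7.92
eef_pos: [0.5118, 0.1137, 0.0278]
ee_rot: [-3.131, -0.007, 0.081]
wrist_force: [-0.6, -0.2, -1.0]
width: 0.192
```

```bash
python3 - <<'E'
from h import *
W=bot.snapshot("wrist");S=bot.snapshot("side");T=bot.snapshot("top")
cv2.imwrite("pics/z4.png",np.hstack([cv2.resize(S["color"][165:265,215:315],(400,400),interpolation=cv2.INTER_CUBIC),cv2.resize(T["color"][180:280,180:280],(400,400),interpolation=cv2.INTER_CUBIC)]))
print(bot.state()["eef_pos"],bot.state()["width"],bot.state()["wrist_force"])
E
```

```text
[0.51206642 0.11501162 0.02787037] 0.18711005841772665 [-0.06134671  0.17602306 -0.30447504]
```

View pics/z4.png

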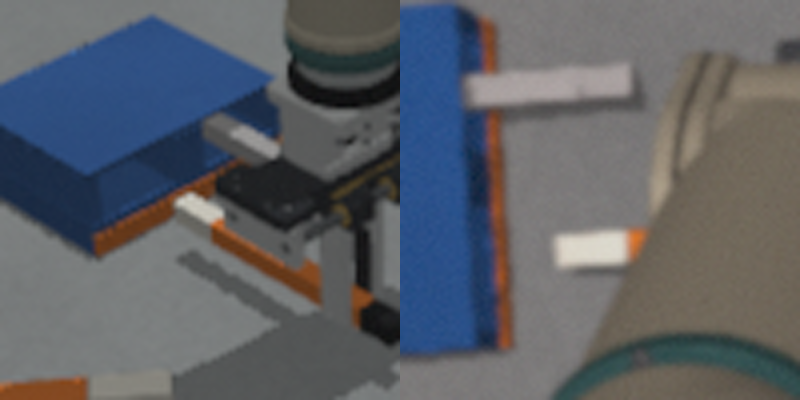

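The lamp is out and level, with its lens at top px (219,242). I lift and carry it to above the rest.

```bash
python3 plan.py .556 -.042 .15 -11.5 8 1
```

```text
t 8.07 from [0.5121 0.115  0.0279] yaw 4.6 rpy [-3.13  -0.007  0.08 ] dist 0.204 w 0.187
[[1.0, 4, 20, -15, 2.0], [1.0, 5, 20, -15, 2.0], [1.0, 5, 20, -15, 2.0], [1.0, 6, 19, -15, 2.0], [1.0, 7, 19, -15, 2.0], [1.0, 7, 19, -15, 2.0], [1.0, 8, 19, -15, 2.0], [1.0, 9, 18, -15, 2.0]]
```

Request:
send_rows(
  series=[
    [1, 0, 6, -22, 0],
    [1, 2, 10, -28, 1],
    [1, 5, 18, -26, 2],
    [1, 7, 22, -20, 3],
    [1, 8, 24, -12, 3],
    [1, 9, 24, -6, 3],
    [1, 9, 24, -3, 2],
    [1, 8, 18, 0, 2],
  ],
)

```text
t: 8.73
eef_pos: [0.5535, -0.0228, 0.1466]
ee_rot: [-3.121, 0.003, -0.184]
wrist_force: [1.2, 0.1, -1.2]
width: 0.187
```

```bash
python3 plan.py .556 -.042 .12 -11.5 8 1
```

```text
t 8.73 from [ 0.5535 -0.0228  0.1466] yaw -10.56 rpy [-3.121e+00  3.000e-03 -1.840e-01] dist 0.033 w 0.187
[[1.0, 1, 2, 3, 0.1], [1.0, 1, 2, 3, 0.1], [1.0, 1, 2, 3, 0.1], [1.0, 1, 2, 3, 0.1], [1.0, 1, 2, 3, 0.1], [1.0, 1, 2, 3, 0.1], [1.0, 1, 2, 3, 0.1], [1.0, 1, 2, 3, 0.1]]
```

Request:
send_rows(
  series=[
    [1, 1, 6, 4, 0.2],
    [1, 1, 6, 5, 0.2],
    [1, 1, 4, 5, 0.2],
    [1, 0, 2, 5, 0.2],
    [1, 0, 1, 5, 0.2],
    [1, 0, 0, 4, 0],
    [1, 0, 0, 0, 0],
    [1, 0, 0, 0, 0],
  ],
)

```text
t: 9.4
eef_pos: [0.5508, -0.0367, 0.1129]
ee_rot: [-3.119, 0.008, -0.195]
wrist_force: [0.6, -0.5, -1.3]
width: 0.19
```

```bash
python3 plan.py .556 -.042 .12 -11.5 1 1;  python3 - <<'E'
from h import *
W=bot.snapshot("wrist");S=bot.snapshot("side");T=bot.snapshot("top")
cv2.imwrite("pics/z5.png",np.hstack([cv2.resize(S["color"][205:305,295:395],(400,400),interpolation=cv2.INTER_CUBIC),cv2.resize(T["color"][160:260,290:390],(400,400),interpolation=cv2.INTER_CUBIC)]))
cv2.imwrite("pics/w5.png",W["color"])
E
```

```text
t 9.4 from [ 0.5508 -0.0367  0.1129] yaw -11.17 rpy [-3.119  0.008 -0.195] dist 0.01 w 0.19
[[1.0, 6, 4, -7, 0.3]]
```

View pics/z5.png

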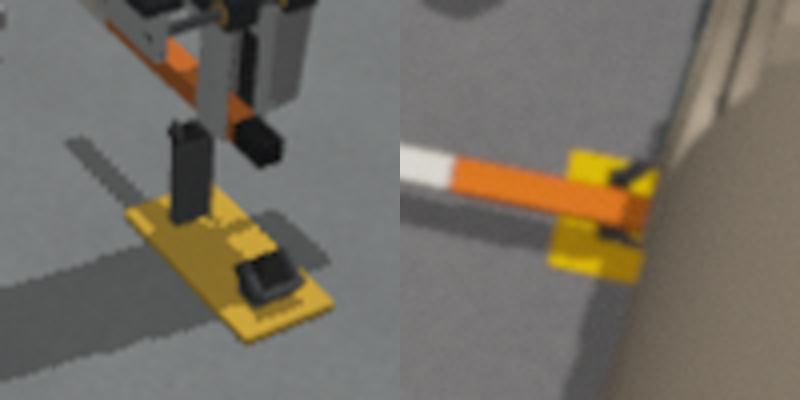

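View pics/w5.png

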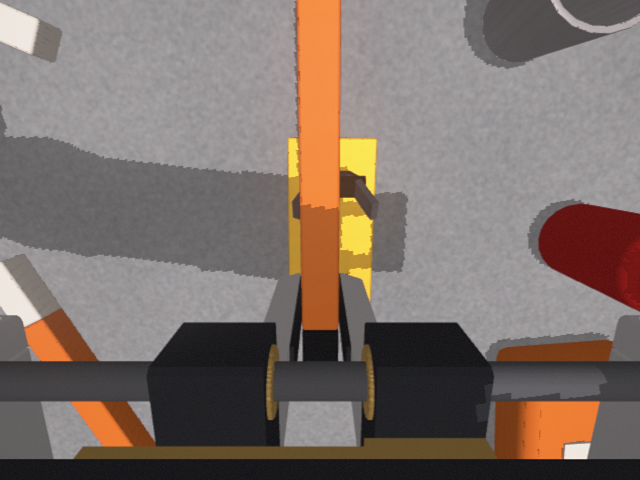

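The side view shows the lamp level above the rest, foot over the pocket. The wrist view has the fork centre at about 336 against the lamp at 320, so there is some offset. I'll measure it by casting rays.

```bash
python3 - <<'E'
from h import *
np.set_printoptions(precision=4,suppress=True)
W=bot.snapshot("wrist");T=bot.snapshot("top");s=bot.state();p=np.array(s["eef_pos"]);yaw=s["ee_rot"][2];print(p,np.degrees(yaw))
ex=np.array([np.cos(yaw),np.sin(yaw)])
def line(d,kind,rng,ax,box,z):
    m=mask(d["color"],kind);L=[];R=[]
    x,y,w,h=box
    for r in rng:
        v=np.where((m[r,x:x+w] if ax==0 else m[y:y+h,r])>0)[0]
        if len(v)<4: continue
        a=(v.min()+x-.5,v.max()+x+.5) if ax==0 else (v.min()+y-.5,v.max()+y+.5)
        q=[onz(d,(t,r) if ax==0 else (r,t),z)[:2] for t in a]; L.append(q[0]);R.append(q[1])
    for P in(L,R,(np.array(L)+R)/2):
        P=np.array(P); 
        c=P.mean(0);u=np.linalg.svd(P-c)[2][0];u*=np.sign(u[1]); print(kind,"c",c,"yaw",np.degrees(np.arctan2(u[1],u[0])).round(2),"off at tool along x:",((c-p[:2])@ex)*1000)
print("lamp wrist");line(W,"orange",range(20,190,5),0,(285,0,70,300),p[2]+.025)
print("lamp top");line(T,"orange",range(306,345),1,(0,190,640,40),p[2]+.025)
print("plate wrist");line(W,"yellow",range(145,165,2),0,(270,130,130,200),.008)
m=mask(W["color"],"yellow");
for r in(145,170,230,260): 
    v=np.where(m[r,250:420]>0)[0]+250; print(r,v.min(),v.max(),onz(W,(v.min(),r),.008)[:2],onz(W,(v.max(),r),.008)[:2])
E
```

```text
[ 0.5515 -0.0376  0.1138] -11.225827165366466
lamp wrist
orange c [0.5601 0.0516] yaw 78.82 off at tool along x: -8.940307453693608
orange c [0.5773 0.0482] yaw 79.39 off at tool along x: 8.615205825318641
orange c [0.5687 0.0499] yaw 79.1 off at tool along x: -0.16255081418743222
lamp top
orange c [0.5757 0.0504] yaw 78.76 off at tool along x: 6.6468524122590775
orange c [0.5576 0.0501] yaw 78.72 off at tool along x: -11.070470470442988
orange c [0.5666 0.0502] yaw 78.75 off at tool along x: -2.2118090290921764
plate wrist
yellow c [0.5391 0.0358] yaw 81.32 off at tool along x: -26.392755852783406
yellow c [0.6059 0.0225] yaw 80.7 off at tool along x: 41.75275006109537
yellow c [0.5725 0.0291] yaw 81.01 off at tool along x: 7.679997104155978
145 287 374 [0.5406 0.0424] [0.6067 0.0292]
170 288 373 [0.5372 0.0237] [0.6028 0.0106]
230 288 371 [ 0.5269 -0.0234] [ 0.5934 -0.0365]
260 289 370 [ 0.5222 -0.0485] [ 0.5884 -0.0615]
```

Request:
send_rows(
  series=[
    [1, 4, 2, 2, 0.3],
    [1, 4, 2, 2, 0.3],
    [1, 2, 1, 3, 0],
    [1, 1, 1, 4, 0],
    [1, 1, 0, 4, 0],
    [1, 1, 0, 4, 0],
    [1, 0, 0, 2, 0],
    [1, 0, 0, 0, 0],
  ],
)

```text
t: 10.32
eef_pos: [0.5648, -0.0471, 0.0908]
ee_rot: [-3.119, 0.006, -0.208]
wrist_force: [-0.7, 0.8, -0.7]
width: 0.192
```

```bash
cat > chk.py <<'E'
from h import *
np.set_printoptions(precision=4,suppress=True)
W=bot.snapshot("wrist");s=bot.state();p=np.array(s["eef_pos"]);print(s["t"],p,np.degrees(s["ee_rot"][2]),s["wrist_force"])
m=mask(W["color"],"orange")
P=[]
for r in range(20,190,5):
    v=np.where(m[r,285:355]>0)[0]+285
    if len(v)>4: P.append(onz(W,(v.mean(),r),p[2]+.025)[:2])
P=np.array(P);c=P.mean(0)
print("lamp lateral error vs rest line (x-)",c[0]-(.5585+.0005+(c[1]+.031)*.2034))
cv2.imwrite("pics/w6.png",W["color"][100:400,200:440])
E
python3 chk.py
```

```text
10.3667 [ 0.5648 -0.0471  0.0909] -11.935784158120045 [-0.8355  0.021  -1.7321]
lamp lateral error vs rest line (x-) 0.009737425955028245
```

View pics/w6.png

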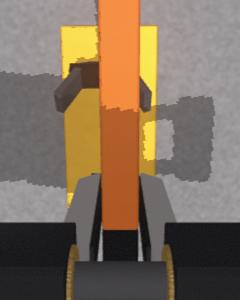

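I overshot to the other side: fork centre is at about u 304, lamp at 320. I raise slightly and come back 8 mm.

Request:
send_rows(
  series=[
    [1, 0, 0, -6, 0],
    [1, 0, 0, -6, 0],
    [1, -2, -1, -2, 0],
    [1, -2, -1, 0, 0],
    [1, -2, -1, 0, 0],
    [1, -2, 0, 0, 0],
    [1, 0, 0, 0, 0],
    [1, 0, 0, 0, 0],
  ],
)

```text
t: 11.03
eef_pos: [0.5575, -0.0419, 0.1078]
ee_rot: [-3.118, 0.003, -0.208]
wrist_force: [-0.6, 0.4, -1.1]
width: 0.191
```

```bash
python3 chk.py
```

```text
11.0833 [ 0.5575 -0.0419  0.1078] -11.897719339643748 [-0.6858  0.3815 -0.9726]
lamp lateral error vs rest line (x-) 0.0013808238701747966
```

View pics/w6.png

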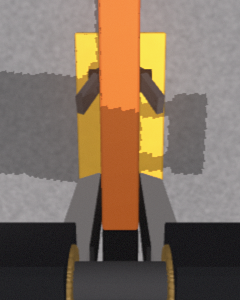

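Fork (277–364, centre 320) and lamp (320) are now aligned. I lower so that the fork tips the lamp lens-up.

Request:
send_rows(
  series=[
    [1, 0, 0, 6, 0],
    [1, 0, 0, 6, 0],
    [1, 0, 0, 6, 0],
    [1, 0, 0, 6, 0],
    [1, 0, 0, 6, 0],
    [1, 0, 0, 6, 0],
    [1, 0, 0, 5, 0],
    [1, 0, 0, 4, 0],
  ],
)

```text
t: 11.75
eef_pos: [0.5581, -0.0421, 0.0597]
ee_rot: [-3.118, 0.002, -0.209]
wrist_force: [-0.8, 1.3, 5.6]
width: 0.187
```

```bash
cat > look.py <<'E'
from h import *
import sys
np.set_printoptions(precision=4,suppress=True)
n=sys.argv[1];b=list(map(int,sys.argv[2:]))  # side x y s, top x y s
S=bot.snapshot("side");T=bot.snapshot("top");s=bot.state()
print(round(s["t"],2),s["eef_pos"],np.degrees(s["ee_rot"]),s["wrist_force"],round(s["width"],3))
f=lambda im,x,y,w:cv2.resize(im[y:y+w,x:x+w],(400,400),interpolation=cv2.INTER_CUBIC)
cv2.imwrite(f"pics/{n}.png",np.hstack([f(S["color"],*b[:3]),f(T["color"],*b[3:])]))
E
python3 look.py z7 295 195 110 290 160 110
```

```text
11.85 [ 0.558  -0.0421  0.0594] [-178.677     0.1566  -11.9806] [-1.1242  0.8403  2.6659] 0.184
```

View pics/z7.png

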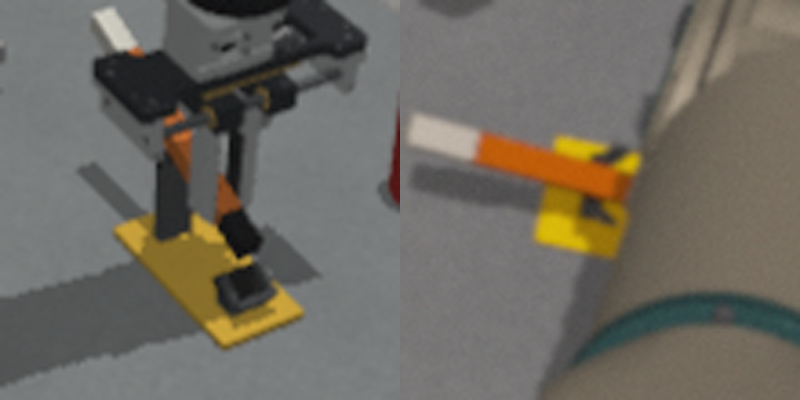

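The lamp is pivoting lens-up on the fork, and its foot is heading for the pocket. I keep lowering.

Request:
send_rows(
  series=[
    [1, 0, 0, 4, 0],
    [1, 0, 0, 4, 0],
    [1, 0, 0, 4, 0],
    [1, 0, 0, 3, 0],
    [1, 0, 0, 2, 0],
    [1, 0, 0, 0, 0],
    [1, 0, 0, 0, 0],
    [1, 0, 0, 0, 0],
  ],
)

```text
t: 12.52
eef_pos: [0.5589, -0.0402, 0.0446]
ee_rot: [-3.114, 0.002, -0.208]
wrist_force: [0.3, 0.0, 1.0]
width: 0.188
```

```bash
python3 look.py z8 295 195 110 290 160 110
```

```text
12.62 [ 0.5589 -0.0401  0.0446] [-178.4421    0.0932  -11.9362] [ 0.0247 -0.9143  1.255 ] 0.191
```

View pics/z8.png

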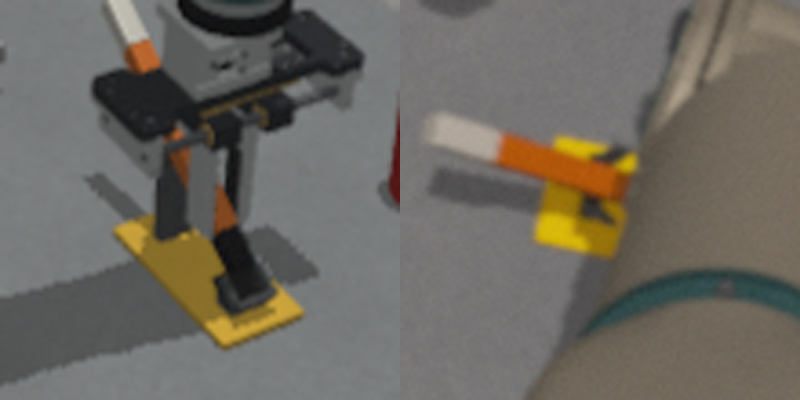

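```bash
cat > lens.py <<'E'
from h import *
np.set_printoptions(precision=4,suppress=True)
import sys
def lens(bS,bT):
    S=bot.snapshot("side");T=bot.snapshot("top");out=[]
    for d,b in((S,bS),(T,bT)):
        h=cv2.cvtColor(d["color"],cv2.COLOR_BGR2HSV); m=cv2.inRange(h,(0,0,150 if d is S else 165),(180,70,255))
        c=comps(m,b,15)[0]; r=cv2.minAreaRect(c); M=cv2.moments(c); out.append((M["m10"]/M["m00"],M["m01"]/M["m00"])); print(r)
    return tri(S,out[0],T,out[1])
if __name__=="__main__":
    a=list(map(int,sys.argv[1:])); p,e=lens(tuple(a[:4]),tuple(a[4:])); print("lens centre",p,"miss",e)
    F=np.array([.5475,-.0849,.025]); v=p-F; print("dist from rest_foot",np.linalg.norm(v),"elev",np.degrees(np.arcsin(v[2]/np.linalg.norm(v))),"yaw",np.degrees(np.arctan2(v[1],v[0])))
E
python3 lens.py 318 190 25 25 290 185 32 25
```

```text
((329.7088928222656, 199.3595733642578), (14.6486234664917, 5.793241024017334), 65.55604553222656)
((307.811279296875, 197.16036987304688), (17.307430267333984, 7.28010892868042), 15.945395469665527)
lens centre [0.5851 0.0837 0.1583] miss 0.0020048118937966175
dist from rest_foot 0.21825416341257128 elev 37.653013716849586 yaw 77.42153462455593
```

Lens elevation is about 37°, and the foot is in the pocket but perhaps 10 mm short of the stop. I slide it a little down-slope, then release.

Request:
send_rows(
  series=[
    [1, 0, 2, 2, 0],
    [1, 0, 3, 2, 0],
    [1, 0, 3, 2, 0],
    [1, 0, 2, 1, 0],
    [1, 0, 0, 0, 0],
    [1, 0, 0, 0, 0],
    [1, 0, 0, 0, 0],
    [1, 0, 0, 0, 0],
  ],
)

```text
t: 13.38
eef_pos: [0.5581, -0.0505, 0.0372]
ee_rot: [-3.114, -0.001, -0.209]
wrist_force: [-0.4, 0.6, 1.8]
width: 0.189
```

```bash
python3 look.py z9 295 185 110 290 160 110; python3 lens.py 318 185 25 30 290 185 32 25
```

```text
13.48 [ 0.5581 -0.0505  0.0373] [-178.419    -0.0326  -11.9457] [-0.6872  0.5704  1.0287] 0.188
((332.1000061035156, 203.20001220703125), (14.758049964904785, 5.366563320159912), 63.43495178222656)
((313.3000183105469, 198.1000213623047), (17.076297760009766, 6.957010269165039), 18.43494987487793)
lens centre [0.5841 0.0734 0.1513] miss 0.0021516614268470334
dist from rest_foot 0.20577186108536039 elev 37.86589789036922 yaw 76.96343032694469
```

View pics/z9.png

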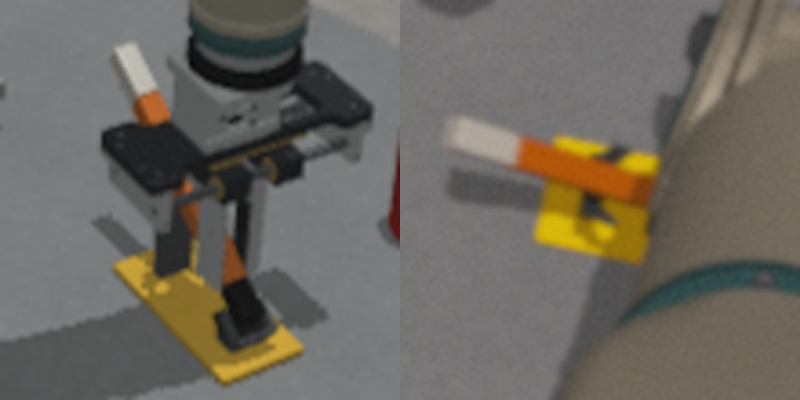

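The foot is seated (lens 206 mm from rest_foot, elevation ~37°). I open.

Request:
send_rows(
  series=[
    [-0.4, 0, 0, 0, 0],
    [-0.4, 0, 0, 0, 0],
    [-0.4, 0, 0, 0, 0],
    [-0.4, 0, 0, 0, 0],
    [-0.4, 0, 0, 0, 0],
    [-0.4, 0, 0, 0, 0],
    [-0.4, 0, 0, 0, 0],
    [-0.4, 0, 0, 0, 0],
  ],
)

```text
t: 14.25
eef_pos: [0.5579, -0.0496, 0.0369]
ee_rot: [-3.114, 0.0, -0.207]
wrist_force: [0.3, -0.4, 0.1]
width: 0.691
```

```bash
python3 look.py z10 295 185 110 290 160 110; python3 lens.py 318 185 25 30 290 185 32 25
```

```text
14.35 [ 0.5578 -0.0496  0.0369] [-178.3941    0.0063  -11.8878] [-0.4245  0.7715 -0.0862] 0.698
((333.29998779296875, 205.6000518798828), (14.758047103881836, 5.366563320159912), 63.43495178222656)
((315.0367126464844, 198.7110137939453), (14.463178634643555, 6.704784870147705), 16.699243545532227)
lens centre [0.5843 0.07   0.1458] miss 0.003345530507074287
dist from rest_foot 0.19986048703362932 elev 37.20471595993861 yaw 76.6235485134876
```

View pics/z10.png

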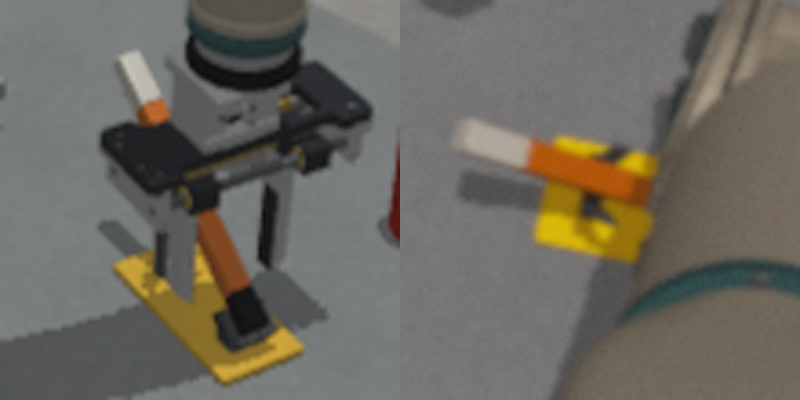

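The lamp rests freely on the rest. I back straight up and move along to about 170 mm from the foot.

Request:
send_rows(
  series=[
    [-0.4, 0, 0, -15, 0],
    [-0.4, 0, 0, -25, 0],
    [-0.4, 0, 0, -30, 0],
    [-0.4, 0, 0, -30, 0],
    [-0.4, 0, 0, -25, 0.3],
    [-0.4, 0, -10, -10, 0.3],
    [-0.4, 0, -20, 0, 0],
    [-0.4, 0, -20, 0, 0],
  ],
)

```text
t: 15.12
eef_pos: [0.5663, -0.0097, 0.1794]
ee_rot: [-3.117, 0.003, -0.229]
wrist_force: [-0.2, 0.9, -0.8]
width: 0.703
```

```bash
python3 look.py z11 295 185 110 290 160 110; python3 plan.py .575 .052 .165 -12.5 8 -.4
```

```text
15.22 [ 0.5667 -0.0058  0.1786] [-178.4535    0.2253  -12.7008] [-0.0469  1.5822  0.3074] 0.7
t 15.22 from [ 0.5667 -0.0058  0.1786] yaw -12.7 rpy [-3.115  0.004 -0.222] dist 0.06 w 0.7
[[-0.4, -1, -7, 2, -0.0], [-0.4, -1, -7, 2, -0.0], [-0.4, -1, -7, 2, -0.0], [-0.4, -1, -7, 2, -0.0], [-0.4, -1, -7, 2, -0.0], [-0.4, -1, -7, 2, -0.0], [-0.4, -1, -7, 2, -0.0], [-0.4, -1, -7, 2, -0.0]]
```

View pics/z11.png

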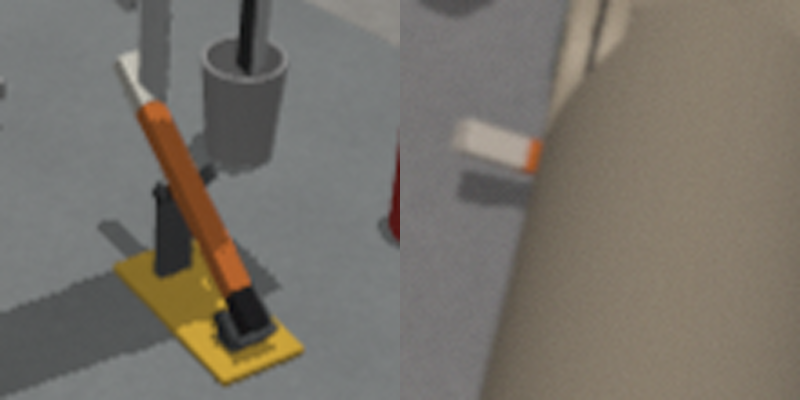

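Request:
send_rows(
  series=[
    [-0.4, -1, -9, 2, 0],
    [-0.4, -1, -9, 2, 0],
    [-0.4, -1, -9, 2, 0],
    [-0.4, -1, -9, 2, 0],
    [-0.4, -1, -8, 2, 0],
    [-0.4, 0, -6, 2, 0],
    [-0.4, 0, 0, 0, 0],
    [-0.4, 0, 0, 0, 0],
  ],
)

```text
t: 15.88
eef_pos: [0.571, 0.0467, 0.1644]
ee_rot: [-3.118, 0.008, -0.223]
wrist_force: [0.4, -1.0, 1.1]
width: 0.702
```

```bash
python3 look.py z12 295 165 130 270 160 110; python3 - <<'E'
from h import *
W=bot.snapshot("wrist");cv2.imwrite("pics/w12.png",W["color"])
E
```

```text
15.98 [0.571  0.0464 0.1646] [-178.6383    0.4731  -12.8381] [ 0.2066 -0.1612  0.5669] 0.697
```

View pics/w12.png

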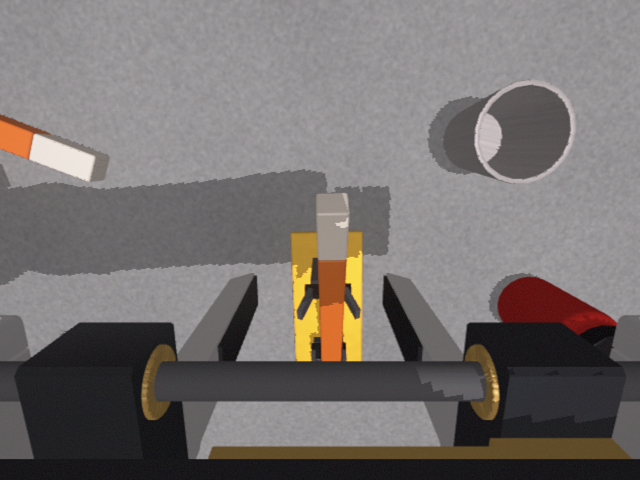

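View pics/z12.png

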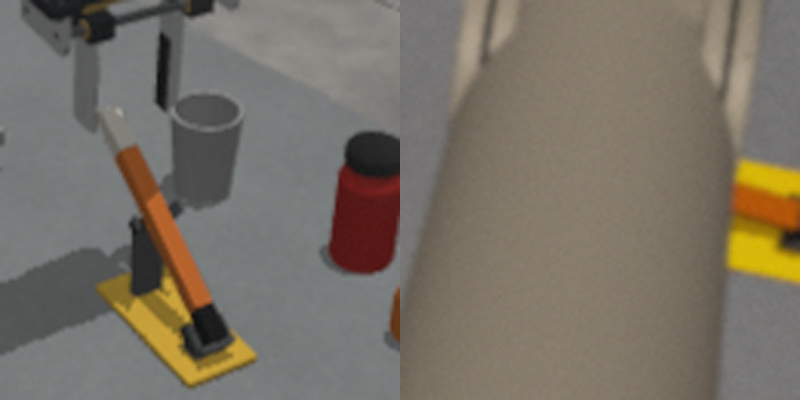

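The wrist view shows the lamp (lens 332,215 to foot 328,350) on the rest, about 6 mm right of the tool axis, with clear space both sides. I shift and descend.

Request:
send_rows(
  series=[
    [-0.4, 3, -2, 4, 0],
    [-0.4, 3, -2, 8, 0],
    [-0.4, 1, -2, 10, 0],
    [-0.4, 0, 0, 10, 0],
    [-0.4, 0, 0, 10, 0],
    [-0.4, 0, 0, 8, 0],
    [-0.4, 0, 0, 5, 0],
    [-0.4, 0, 0, 1, 0],
  ],
)

```text
t: 16.7
eef_pos: [0.5796, 0.05, 0.1022]
ee_rot: [-3.119, 0.009, -0.228]
wrist_force: [-0.3, 0.8, -0.4]
width: 0.699
```

```bash
python3 look.py z13 295 165 130 270 160 110; python3 - <<'E'
from h import *
W=bot.snapshot("wrist");cv2.imwrite("pics/w13.png",W["color"][150:400,180:460])
E
```

```text
16.8 [0.5801 0.05   0.1032] [-178.6923    0.4362  -13.0552] [-0.2106 -0.2677  0.0964] 0.701
```

View pics/w13.png

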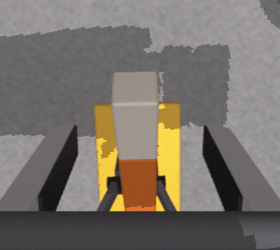

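View pics/z13.png

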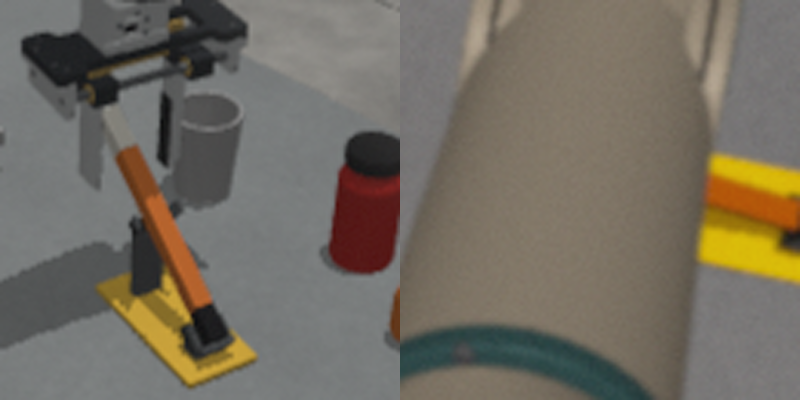

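Request:
send_rows(
  series=[
    [-0.4, -1, 3, 2, 0],
    [-0.4, -1, 3, 1, 0],
    [1, 0, 0, 0, 0],
    [1, 0, 0, 0, 0],
    [1, 0, 0, 0, 0],
    [1, 0, 0, 0, 0],
    [1, 0, 0, 0, 0],
    [1, 0, 0, 0, 0],
  ],
)

```text
t: 17.52
eef_pos: [0.5789, 0.0438, 0.1029]
ee_rot: [-3.117, 0.002, -0.228]
wrist_force: [-0.6, -0.3, -0.5]
width: 0.312
```

Request:
send_rows(
  series=[
    [1, 0, 0, 0, 0],
    [1, 0, 0, 0, 0],
    [1, 0, 0, 0, 0],
    [1, 0, 0, 0, 0],
    [1, 0, 0, 0, 0],
    [1, 0, 0, 0, 0],
    [1, 0, 0, -1, 0],
    [1, 0, 0, -2, 0],
  ],
)

```text
t: 18.18
eef_pos: [0.5783, 0.044, 0.1055]
ee_rot: [-3.117, 0.003, -0.228]
wrist_force: [0.1, 0.3, -1.7]
width: 0.192
```

Request:
send_rows(
  series=[
    [1, 0, 0, -8, 0],
    [1, 0, 0, -15, 0],
    [1, 0, 0, -22, 0],
    [1, 0, 0, -25, 0],
    [1, 0, 0, -25, 0],
    [1, 0, 0, -25, 0],
    [1, 0, 0, -20, 0],
    [1, 0, 0, -8, 0],
  ],
)

```text
t: 18.85
eef_pos: [0.5749, 0.04, 0.2605]
ee_rot: [-3.119, 0.01, -0.229]
wrist_force: [-0.5, -0.8, -2.1]
width: 0.191
```

```bash
python3 look.py z14 265 105 160 270 140 140
```

```text
18.95 [0.5747 0.0401 0.259 ] [-178.7407    0.6096  -13.0965] [ 0.3226 -0.3912 -1.0206] 0.188
```

View pics/z14.png

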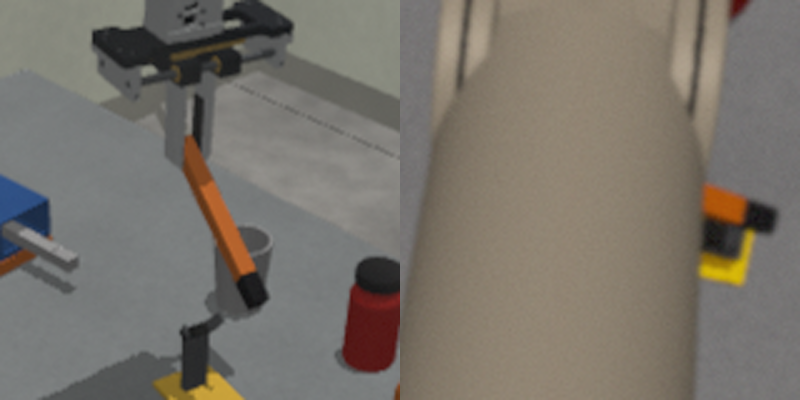

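```bash
cat > foot.py <<'E'
from h import *
np.set_printoptions(precision=4,suppress=True)
import sys
def run(bS,bT):
    S=bot.snapshot("side");T=bot.snapshot("top");s=bot.state();o=[]
    for d,b in((S,bS),(T,bT)):
        c=comps(mask(d["color"],"dark"),b,10)[0];M=cv2.moments(c);o.append((M["m10"]/M["m00"],M["m01"]/M["m00"]));print(cv2.minAreaRect(c))
    f,e=tri(S,o[0],T,o[1]);g=np.array(s["eef_pos"])+[0,0,.016]
    v=g-f;print("foot(mid ~s15)",f,"miss",e,"grip",g,"len",np.linalg.norm(v),"elev",np.degrees(np.arctan2(v[2],np.hypot(v[0],v[1]))),"yaw",np.degrees(np.arctan2(v[1],v[0])),"toolyaw",np.degrees(s["ee_rot"][2]))
a=list(map(int,sys.argv[1:]));run(tuple(a[:4]),tuple(a[4:]))
E
python3 foot.py 352 208 25 25 389 205 22 20;python3 plan.py .65 -.32 .26 -66.2 16 1
```

```text
((365.4000244140625, 221.3000030517578), (13.416406631469727, 10.28591251373291), 63.43495178222656)
((394.83782958984375, 217.4729766845703), (10.685934066772461, 8.877545356750488), 9.462321281433105)
foot(mid ~s15) [ 0.5416 -0.0844  0.1952] miss 4.357434686594723e-05 grip [0.5728 0.0404 0.2722] len 0.14993898000061245 elev 30.87953142134565 yaw 75.95725023893827 toolyaw -13.08706287952488
t 19.05 from [0.5728 0.0404 0.2562] yaw -13.09 rpy [-3.121  0.016 -0.228] dist 0.369 w 0.186
[[1.0, 10, 21, 0, 3.3], [1.0, 11, 20, 0, 3.3], [1.0, 12, 20, 0, 3.3], [1.0, 13, 19, 0, 3.3], [1.0, 14, 18, 0, 3.3], [1.0, 15, 17, 0, 3.3], [1.0, 16, 16, 0, 3.3], [1.0, 17, 15, 0, 3.3], [1.0, 18, 14, 0, 3.3], [1.0, 19, 13, 0, 3.3], [1.0, 20, 12, 0, 3.3], [1.0, 20, 11, 0, 3.3], [1.0, 21, 10, 0, 3.3], [1.0, 21, 9, 0, 3.3], [1.0, 22, 7, 0, 3.3], [1.0, 22, 6, 0, 3.3]]
```

Grip is about 165 mm from the foot, elevation ~31–35°. I carry it to a hover above the pot: grip about 110 mm out on the green side, foot over the pot.

Request:
send_rows(
  series=[
    [1, 8, 16, 0, 3],
    [1, 12, 21, 0, 3.4],
    [1, 14, 20, 0, 3.4],
    [1, 14, 20, 0, 3.4],
    [1, 15, 19, 0, 3.4],
    [1, 16, 18, 0, 3.4],
    [1, 17, 17, 0, 3.4],
    [1, 18, 16, 0, 3.4],
  ],
)

```text
t: 19.72
eef_pos: [0.606, -0.1476, 0.2357]
ee_rot: [3.137, 0.045, -0.722]
wrist_force: [0.9, -0.3, -1.1]
width: 0.189
```

```bash
python3 plan.py .672 -.309 .255 -66.2 8 1
```

```text
t 19.72 from [ 0.606  -0.1476  0.2357] yaw -41.35 rpy [ 3.137  0.045 -0.722] dist 0.175 w 0.189
[[1.0, 20, 10, -2, 3.1], [1.0, 20, 9, -2, 3.1], [1.0, 20, 8, -2, 3.1], [1.0, 21, 6, -2, 3.1], [1.0, 21, 5, -2, 3.1], [1.0, 21, 4, -2, 3.1], [1.0, 22, 3, -2, 3.1], [1.0, 22, 2, -2, 3.1]]
```

Request:
send_rows(
  series=[
    [1, 18, 9, -6, 3],
    [1, 20, 8, -6, 3],
    [1, 20, 8, -6, 3],
    [1, 21, 6, -6, 3],
    [1, 21, 5, -6, 3],
    [1, 21, 4, -5, 3],
    [1, 18, 3, -4, 3],
    [1, 8, 2, -2, 2],
  ],
)

```text
t: 20.38
eef_pos: [0.6531, -0.3137, 0.2518]
ee_rot: [3.09, 0.051, -1.174]
wrist_force: [-0.9, 1.2, -0.9]
width: 0.184
```

```bash
python3 plan.py .672 -.309 .25 -66.2 4 1; python3 look.py z15 400 150 180 420 130 150
```

```text
t 20.38 from [ 0.6531 -0.3137  0.2518] yaw -67.29 rpy [ 3.09   0.051 -1.174] dist 0.02 w 0.184
[[1.0, 1, -5, 0, -0.3], [1.0, 1, -5, 0, -0.3], [1.0, 1, -5, 0, -0.3], [1.0, 1, -5, 0, -0.3]]
20.48 [ 0.6521 -0.3135  0.2514] [176.9843   2.97   -67.211 ] [-0.5748  0.1579 -1.0709] 0.19
```

View pics/z15.png

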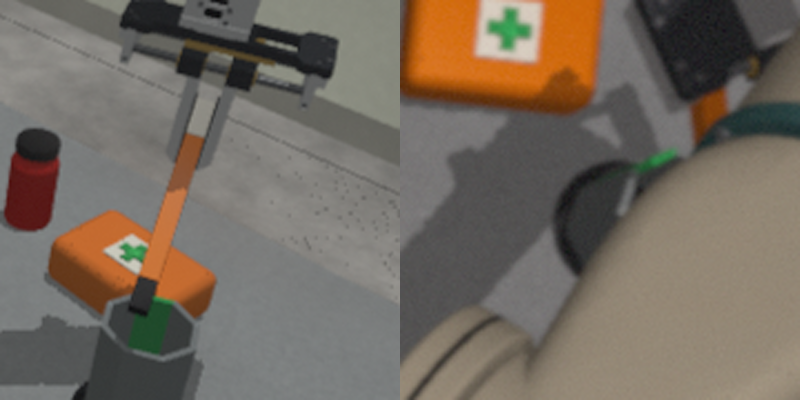

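The side view shows the foot at about (463,286), right over the pot mouth. I intersect its ray with the plane between the pads.

```bash
cat > pf.py <<'E'
from h import *
from scipy.spatial.transform import Rotation as Ro
import sys
np.set_printoptions(precision=4,suppress=True)
C=np.array([.5700,-.3550]);ps=np.radians(23.8);eu=np.array([np.cos(ps),np.sin(ps)]);ev=np.array([-eu[1],eu[0]])
def P(X): d=np.array(X[:2])-C; return np.array([d@eu,d@ev,X[2]])
def W2(u,v,z): q=C+u*eu+v*ev; return np.array([q[0],q[1],z])
def inplane(S,uv,s):
    R=Ro.from_euler("xyz",s["ee_rot"]).as_matrix(); g=np.array(s["eef_pos"])-R[:,2]*.016
    c,v=ray(S,uv); k=R[:,0]@(g-c)/(R[:,0]@v); return c+k*v,g,R
def report(uv,name="foot",S=None):
    S=S or bot.snapshot("side");s=bot.state();f,g,R=inplane(S,uv,s)
    d=g-f; print("t",round(s["t"],2),name,"pot frame",P(f),"grip",P(g),"L",np.linalg.norm(d).round(4),"elev",np.degrees(np.arctan2(d[2],np.hypot(d[0],d[1]))).round(1),"yaw",np.degrees(np.arctan2(d[1],d[0])).round(1),"toolx",R[:,0],"toolz",R[:,2],"F",s["wrist_force"])
def dark(S,b):
    c=comps(mask(S["color"],"dark"),b,10)[0];M=cv2.moments(c);return (M["m10"]/M["m00"],M["m01"]/M["m00"]),cv2.minAreaRect(c)
def move(tgt,n,g=1,spin=0):
    "tgt=eef target in pot frame"
    s=bot.state();R=Ro.from_euler("xyz",s["ee_rot"]).as_matrix();d=R.T@(W2(*tgt)-np.array(s["eef_pos"]))*1000
    print("eef pot",P(s["eef_pos"]),"tool mm",d.round(1),"per row",(d/n).round(1))
E
python3 - <<'E'
from pf import *
S=bot.snapshot("side")
for uv in((463.5,284.5),(461.5,290)): report(uv,S=S)
# also lens: orange/white boundary
report((400+197/2.22,150+137/2.22),"s180",S)
cv2.imwrite("pics/z16.png",cv2.resize(S["color"][260:330,430:510],(800,700)[0:2] and (686,600),interpolation=cv2.INTER_CUBIC))
E
```

```text
t 20.53 foot pot frame [ 1.1485  0.0485 -0.8118] grip [0.0942 0.0059 0.2678] L 1.5096 elev 45.7 yaw -153.9 toolx [ 0.3899 -0.9193 -0.0533] toolz [-0.0677  0.0291 -0.9973] F [ 0.101   0.4387 -2.0072]
t 20.53 foot pot frame [ 0.8437  0.0409 -0.5873] grip [0.0942 0.0059 0.2678] L 1.1376 elev 48.7 yaw -153.5 toolx [ 0.3899 -0.9193 -0.0533] toolz [-0.0677  0.0291 -0.9973] F [ 0.101   0.4387 -2.0072]
t 20.53 s180 pot frame [-8.808  -0.1591  5.7344] grip [0.0942 0.0059 0.2678] L 10.4479 elev -31.5 yaw 24.9 toolx [ 0.3899 -0.9193 -0.0533] toolz [-0.0677  0.0291 -0.9973] F [ 0.101   0.4387 -2.0072]
```

View pics/z16.png

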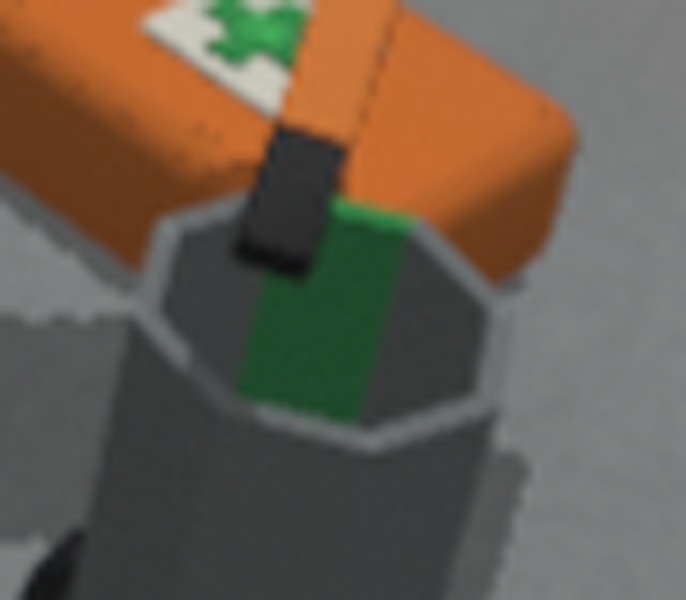

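```bash
cat >> pf.py <<'E'
from scipy.optimize import fsolve, least_squares
def solve(S,uv,L=.165,a0=35):
    s=bot.state();R=Ro.from_euler("xyz",s["ee_rot"]).as_matrix();g=np.array(s["eef_pos"])-R[:,2]*.016
    def X(q):
        al,y=q; h=np.array([np.cos(y),np.sin(y)]); return np.array([*(g[:2]-L*np.cos(al)*h),g[2]-L*np.sin(al)])
    r=least_squares(lambda q:proj(S,X(q))-np.array(uv),[np.radians(a0),ps]); return P(X(r.x)),P(g),np.degrees(r.x),r.cost
E
python3 - <<'E'
from pf import *
S=bot.snapshot("side")
for L in(.155,.165,.175): print(L,solve(S,(462,290.3),L))
W=bot.snapshot("wrist");cv2.imwrite("pics/w16.png",W["color"])
E
```

```text
0.155 (array([-0.0058,  0.0096,  0.151 ]), array([0.0954, 0.0071, 0.2684]), array([49.2146, 22.3682]), np.float64(0.7733021059445706))
0.165 (array([-0.0448,  0.0084,  0.1813]), array([0.0954, 0.0071, 0.2684]), array([31.846 , 23.2587]), np.float64(1.6155871338926322e-27))
0.175 (array([-0.0653,  0.0077,  0.1991]), array([0.0954, 0.0071, 0.2684]), array([23.3136, 23.5765]), np.float64(1.6155871338926322e-27))
```

View pics/w16.png

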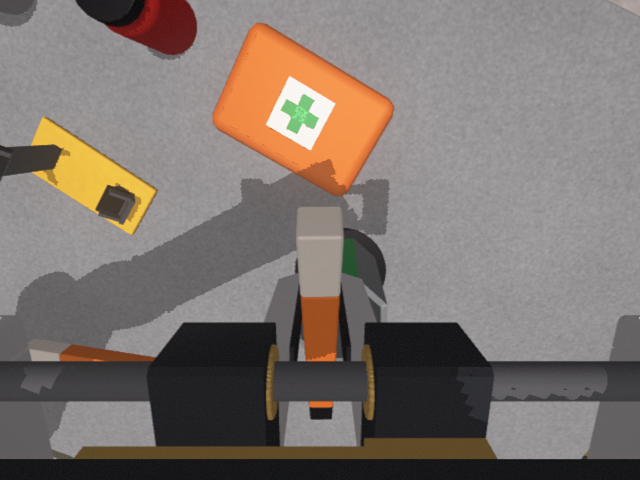

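The wrist view shows the foot (320,412) below the guide bar and the green side at (350,255), right of the lamp line, so I need about 8 mm in tool +x. I use the wrist ray for elevation too.

```bash
python3 - <<'E'
from pf import *
W=bot.snapshot("wrist");im=W["color"]
print(im[395:425:2,320].tolist())
for L,uv in((.15,(320,412)),(.135,(320,405.5))): 
    for dL in(-.008,0,.008): print(L+dL,solve(W,uv,L+dL))
# white/orange boundary on upper face s=180 
print(solve(W,(320,297),-.012))
move((.111,0,.24),8)
E
```

```text
[[69, 65, 65], [67, 65, 67], [66, 64, 63], [49, 88, 156], [47, 111, 223], [45, 112, 224], [43, 79, 140], [28, 25, 24], [25, 22, 27], [29, 28, 29], [25, 24, 26], [20, 19, 23], [80, 79, 81], [152, 151, 153], [150, 148, 151]]
0.142 (array([-0.0306,  0.0119,  0.2068]), array([0.0968, 0.0081, 0.2695]), array([26.178, 22.075]), np.float64(8.077935669463161e-27))
0.15 (array([-0.0364,  0.0123,  0.2005]), array([0.0968, 0.0081, 0.2695]), array([27.3683, 21.9734]), np.float64(3.2311742677852644e-27))
0.158 (array([-0.0421,  0.0127,  0.1942]), array([0.0968, 0.0081, 0.2695]), array([28.4302, 21.8809]), np.float64(1.6155871338926322e-27))
0.127 (array([-0.0177,  0.0114,  0.2145]), array([0.0968, 0.0081, 0.2695]), array([25.6223, 22.166 ]), np.float64(1.6155871338926322e-27))
0.135 (array([-0.0234,  0.0118,  0.2081]), array([0.0968, 0.0081, 0.2695]), array([27.0396, 22.0451]), np.float64(8.077935669463161e-27))
0.14300000000000002 (array([-0.0291,  0.0122,  0.2017]), array([0.0968, 0.0081, 0.2695]), array([28.2867, 21.9361]), np.float64(0.0))
(array([0.1019, 0.0064, 0.2802]), array([0.0968, 0.0081, 0.2695]), array([63.0829,  5.5616]), np.float64(3.2311742677852644e-27))
eef pot [0.096  0.0089 0.2535] tool mm [  9.5 -15.7  12.3] per row [ 1.2 -2.   1.5]
```

Request:
send_rows(
  series=[
    [1, 2, -3, 2, 0],
    [1, 2, -4, 3, 0],
    [1, 2, -4, 4, 0],
    [1, 2, -4, 5, 0],
    [1, 1, -2, 6, 0],
    [1, 0, 0, 6, 0],
    [1, 0, 0, 4, 0],
    [1, 0, 0, 0, 0],
  ],
)

```text
t: 21.35
eef_pos: [0.6747, -0.3028, 0.2186]
ee_rot: [3.096, 0.057, -1.158]
wrist_force: [0.7, 0.6, -0.9]
width: 0.189
```

```bash
cat > st.py <<'E'
from pf import *
import sys
n=sys.argv[1]
S=bot.snapshot("side");W=bot.snapshot("wrist");s=bot.state()
print(round(s["t"],2),"eef pot",P(s["eef_pos"]),"rpy",np.degrees(s["ee_rot"]),"F",s["wrist_force"],"w",round(s["width"],3))
cv2.imwrite(f"pics/{n}.png",np.hstack([cv2.resize(S["color"][200:330,420:520],(460,600),interpolation=cv2.INTER_CUBIC),cv2.resize(W["color"][180:440,260:400],(323,600))]))
if len(sys.argv)>4: move(tuple(map(float,sys.argv[2:5])),8)
E
python3 st.py z17 .111 0 .18
```

```text
21.45 eef pot [0.1169 0.005  0.2196] rpy [177.4134   3.1825 -66.3495] F [-0.3981 -0.2611 -1.6835] w 0.189
eef pot [0.1169 0.005  0.2196] tool mm [ 7.2  4.1 39.5] per row [0.9 0.5 4.9]
```

View pics/z17.png

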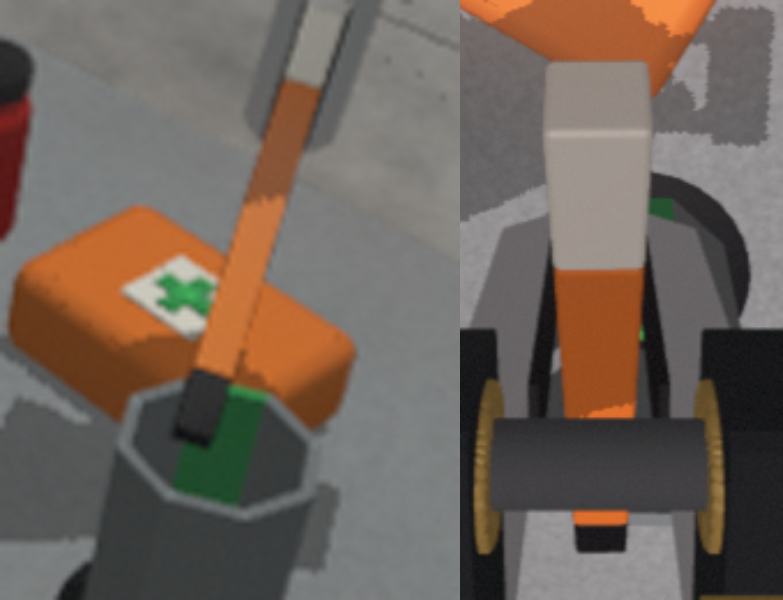

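Request:
send_rows(
  series=[
    [1, 2, 0, 2, 0],
    [1, 2, 0, 4, 0],
    [1, 2, 0, 5, 0],
    [1, 1, 0, 6, 0],
    [1, 0, 0, 6, 0],
    [1, 0, 0, 6, 0],
    [1, 0, 0, 4, 0],
    [1, 0, 0, 0, 0],
  ],
)

```text
t: 22.12
eef_pos: [0.6754, -0.3106, 0.1839]
ee_rot: [3.097, 0.054, -1.159]
wrist_force: [-0.5, 0.0, -1.6]
width: 0.189
```

```bash
python3 st.py z18 .111 0 .18
```

```text
22.22 eef pot [ 0.1147 -0.0022  0.1848] rpy [177.4916   3.0295 -66.4185] F [ 0.76   -0.4304 -1.1536] w 0.187
eef pot [ 0.1147 -0.0022  0.1848] tool mm [-2.   3.5  5.1] per row [-0.2  0.4  0.6]
```

View pics/z18.png

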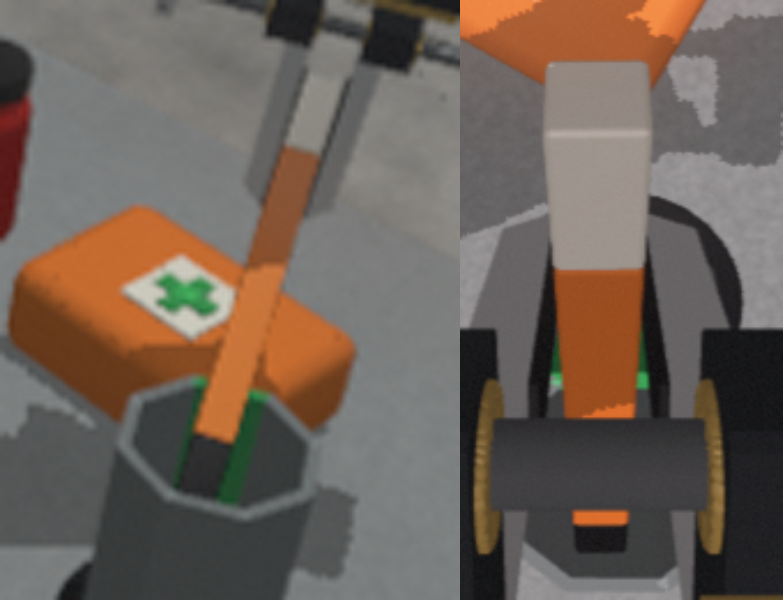

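The wrist view shows the foot inside the octagon mouth and the lamp centred on the green side (552–648, lamp at 600 in the crop). I lower 10 mm more, then swing the grip over the pot so the far wall pivots the lamp upright.

Request:
send_rows(
  series=[
    [1, 0, 1, 4, 0],
    [1, 0, 1, 4, 0],
    [1, 0, 1, 3, 0],
    [1, 0, 3, -2, 0],
    [1, 0, 4, -3, 0],
    [1, 0, 5, -3, 0],
    [1, 0, 5, -3, 0],
    [1, 0, 4, -2, 0],
  ],
)

```text
t: 22.88
eef_pos: [0.6608, -0.3171, 0.1904]
ee_rot: [3.114, 0.048, -1.152]
wrist_force: [3.8, 1.9, -0.1]
width: 0.19
```

```bash
python3 st.py z19 .075 -0.001 .195
```

```text
22.98 eef pot [ 0.0979 -0.0022  0.1909] rpy [178.3945   2.7563 -66.081 ] F [4.8195 1.1015 1.6621] w 0.189
eef pot [ 0.0979 -0.0022  0.1909] tool mm [-1.5 23.  -3.4] per row [-0.2  2.9 -0.4]
```

View pics/z19.png

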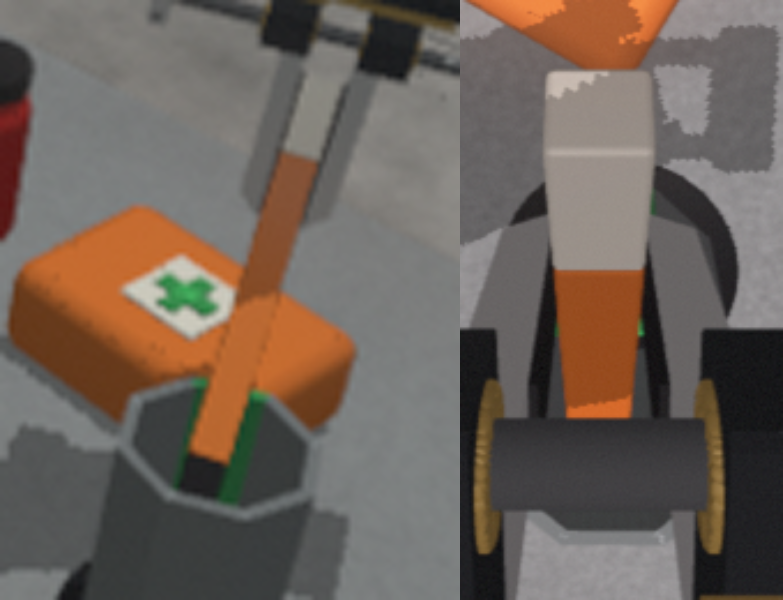

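Wall contact has built up (~5 N) and the lamp has begun to rotate upright. I continue the arc.

Request:
send_rows(
  series=[
    [1, 0, 4, -1, 0],
    [1, 0, 4, -1, 0],
    [1, 0, 4, -1, 0],
    [1, 0, 4, -1, 0],
    [1, 0, 4, -1, 0],
    [1, 0, 4, 0, 0],
    [1, 0, 4, 0, 0],
    [1, 0, 3, 0, 0],
  ],
)

```text
t: 23.65
eef_pos: [0.6494, -0.3207, 0.2044]
ee_rot: [-3.135, 0.041, -1.14]
wrist_force: [5.4, 2.8, 1.7]
width: 0.185
```

```bash
python3 st.py z20 .04 -0.001 .202
```

```text
23.75 eef pot [ 0.0863 -0.0008  0.2045] rpy [-179.6026    2.3366  -65.3506] F [5.796  2.4326 2.1118] w 0.188
eef pot [ 0.0863 -0.0008  0.2045] tool mm [-0.4 46.3  2.2] per row [-0.   5.8  0.3]
```

View pics/z20.png

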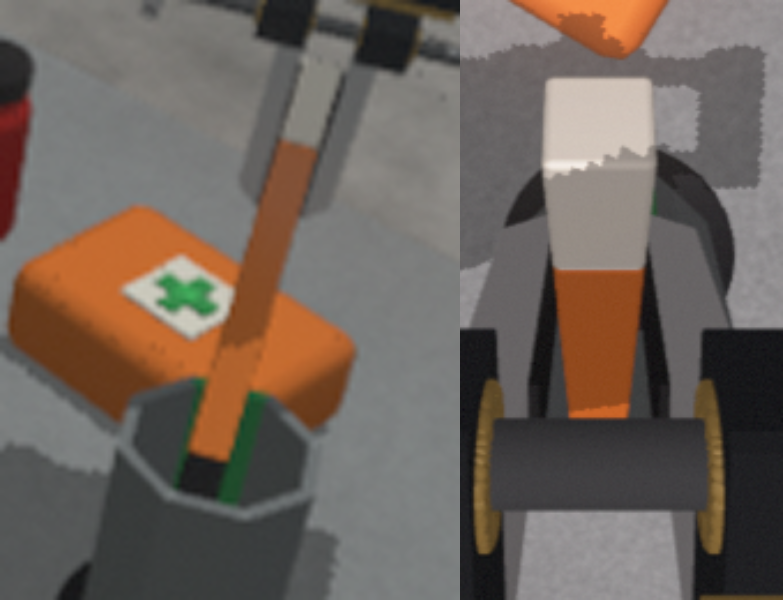

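Request:
send_rows(
  series=[
    [1, 0, 8, 1, 0],
    [1, 0, 8, 1, 0],
    [1, 0, 8, 1, 0],
    [1, 0, 8, 1, 0],
    [1, 0, 8, 1, 0],
    [1, 0, 8, 1, 0],
    [1, 0, 6, 1, 0],
    [1, 0, 5, 1, 0],
  ],
)

```text
t: 24.42
eef_pos: [0.6207, -0.3322, 0.2081]
ee_rot: [-3.085, 0.028, -1.121]
wrist_force: [4.4, 1.9, 2.0]
width: 0.188
```

```bash
python3 st.py z21 .04 -0.001 .202
```

```text
24.52 eef pot [0.0543 0.0002 0.2079] rpy [-176.8458    1.607   -64.3336] F [4.2547 1.6284 1.6703] w 0.189
eef pot [0.0543 0.0002 0.2079] tool mm [ 0.9 14.7  5.1] per row [0.1 1.8 0.6]
```

View pics/z21.png

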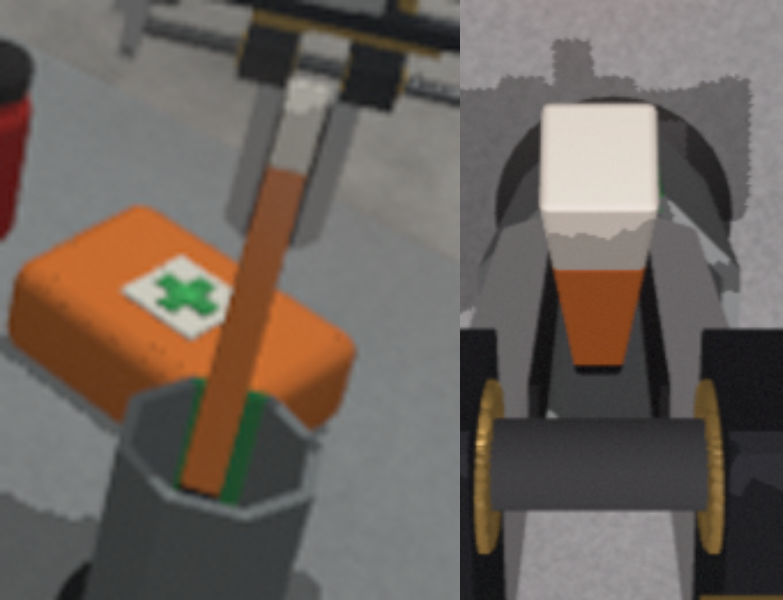

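The lamp stands at about 60° now. I continue inward while lowering.

Request:
send_rows(
  series=[
    [1, 0, 7, 2, 0],
    [1, 0, 7, 2, 0],
    [1, 0, 7, 2, 0],
    [1, 0, 6, 3, 0],
    [1, 0, 5, 3, 0],
    [1, 0, 4, 4, 0],
    [1, 0, 2, 5, 0],
    [1, 0, 0, 5, 0],
  ],
)

```text
t: 25.18
eef_pos: [0.5842, -0.3489, 0.179]
ee_rot: [-3.086, 0.028, -1.122]
wrist_force: [2.9, 1.2, 0.2]
width: 0.188
```

```bash
python3 st.py z22 .03 -0.001 .17
```

```text
25.28 eef pot [0.0156 0.0004 0.178 ] rpy [-176.8849    1.667   -64.2399] F [ 1.2     0.9168 -1.9663] w 0.187
eef pot [0.0156 0.0004 0.178 ] tool mm [  2.2 -13.9   8.7] per row [ 0.3 -1.7  1.1]
```

View pics/z22.png

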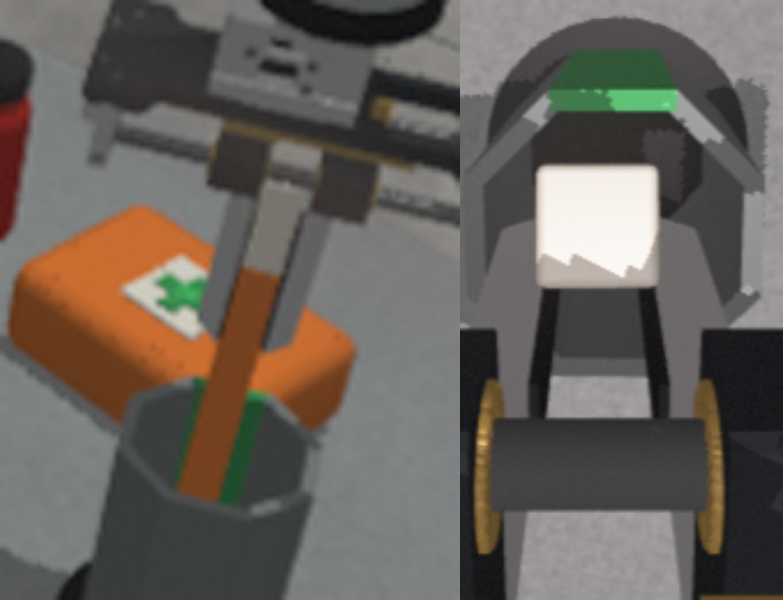

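The lamp is now about 73° up, with the foot near z≈0.036 and the green side straight ahead of the lens. I lower gently to feel the floor.

Request:
send_rows(
  series=[
    [1, 0, 0, 2, 0],
    [1, 0, 0, 2, 0],
    [1, 0, 0, 2, 0],
    [1, 0, 0, 2, 0],
    [1, 0, 0, 0, 0],
    [1, 0, 0, 0, 0],
    [1, 0, 0, 0, 0],
    [1, 0, 0, 0, 0],
  ],
)

```text
t: 25.95
eef_pos: [0.5843, -0.3477, 0.1683]
ee_rot: [-3.09, 0.03, -1.12]
wrist_force: [3.2, 1.3, 0.4]
width: 0.189
```

Request:
send_rows(
  series=[
    [1, 0, 0, 2, 0],
    [1, 0, 0, 2, 0],
    [1, 0, 0, 2, 0],
    [1, 0, 0, 0, 0],
    [1, 0, 0, 0, 0],
    [1, 0, 0, 0, 0],
    [1, 0, 0, 0, 0],
    [1, 0, 0, 0, 0],
  ],
)

```text
t: 26.62
eef_pos: [0.5844, -0.3476, 0.162]
ee_rot: [-3.09, 0.029, -1.12]
wrist_force: [2.3, 0.8, 0.1]
width: 0.187
```

Request:
send_rows(
  series=[
    [1, 0, 0, 2, 0],
    [1, 0, 0, 2, 0],
    [1, 0, 0, 0, 0],
    [1, 0, 0, 0, 0],
    [1, 0, 0, 0, 0],
    [1, 0, 0, 0, 0],
    [1, 0, 0, 0, 0],
    [1, 0, 0, 0, 0],
  ],
)

```text
t: 27.28
eef_pos: [0.5844, -0.3476, 0.1577]
ee_rot: [-3.09, 0.029, -1.12]
wrist_force: [1.2, 1.1, 0.6]
width: 0.19
```

Request:
send_rows(
  series=[
    [1, 0, 0, 2, 0],
    [1, 0, 0, 2, 0],
    [1, 0, 0, 0, 0],
    [1, 0, 0, 0, 0],
    [1, 0, 0, 0, 0],
    [1, 0, 0, 0, 0],
    [1, 0, 0, 0, 0],
    [1, 0, 0, 0, 0],
  ],
)

```text
t: 27.95
eef_pos: [0.5844, -0.3475, 0.1532]
ee_rot: [-3.09, 0.029, -1.12]
wrist_force: [1.8, 1.2, -0.5]
width: 0.192
```

```bash
python3 st.py z23 .03 0 .16
```

```text
28.05 eef pot [0.0163 0.0011 0.1532] rpy [-177.0499    1.6694  -64.1583] F [ 2.2827  0.5729 -0.3159] w 0.186
eef pot [0.0163 0.0011 0.1532] tool mm [  1.3 -14.   -6.1] per row [ 0.2 -1.8 -0.8]
```

View pics/z23.png

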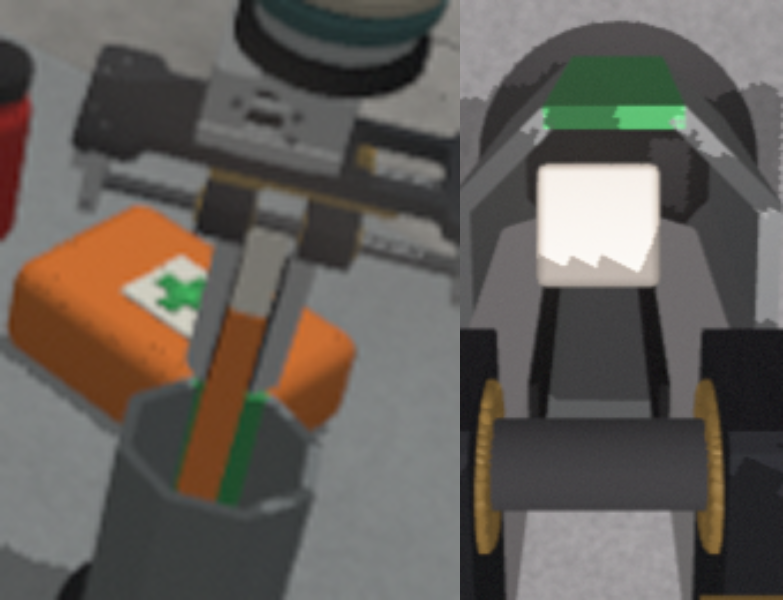

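Request:
send_rows(
  series=[
    [1, 0, 0, 2, 0],
    [1, 0, 0, 2, 0],
    [1, 0, 0, 0, 0],
    [1, 0, 0, 0, 0],
    [1, 0, 0, 0, 0],
    [1, 0, 0, 0, 0],
    [1, 0, 0, 0, 0],
    [1, 0, 0, 0, 0],
  ],
)

```text
t: 28.72
eef_pos: [0.5845, -0.3474, 0.1488]
ee_rot: [-3.09, 0.029, -1.12]
wrist_force: [2.3, 0.9, 0.3]
width: 0.191
```

Request:
send_rows(
  series=[
    [1, 0, 0, 2, 0],
    [1, 0, 0, 2, 0],
    [1, 0, 0, 0, 0],
    [1, 0, 0, 0, 0],
    [1, 0, 0, 0, 0],
    [1, 0, 0, 0, 0],
    [1, 0, 0, 0, 0],
    [1, 0, 0, 0, 0],
  ],
)

```text
t: 29.38
eef_pos: [0.585, -0.3475, 0.1478]
ee_rot: [-3.088, 0.028, -1.12]
wrist_force: [2.0, 1.0, 2.6]
width: 0.187
```

Request:
send_rows(
  series=[
    [1, 0, 0, 2, 0],
    [1, 0, 0, 2, 0],
    [1, 0, 0, 1, 0],
    [1, 0, 0, 0, 0],
    [1, 0, 0, 0, 0],
    [1, 0, 0, 0, 0],
    [1, 0, 0, 0, 0],
    [1, 0, 0, 0, 0],
  ],
)

```text
t: 30.05
eef_pos: [0.5858, -0.3475, 0.1475]
ee_rot: [-3.086, 0.027, -1.12]
wrist_force: [0.3, 1.4, 3.9]
width: 0.189
```

```bash
python3 st.py z24 .03 0 .148
```

```text
30.15 eef pot [0.0175 0.0005 0.1475] rpy [-176.7989    1.5583  -64.1412] F [1.1029 0.9213 3.2488] w 0.187
eef pot [0.0175 0.0005 0.1475] tool mm [  1.  -12.5   0.2] per row [ 0.1 -1.6  0. ]
```

View pics/z24.png

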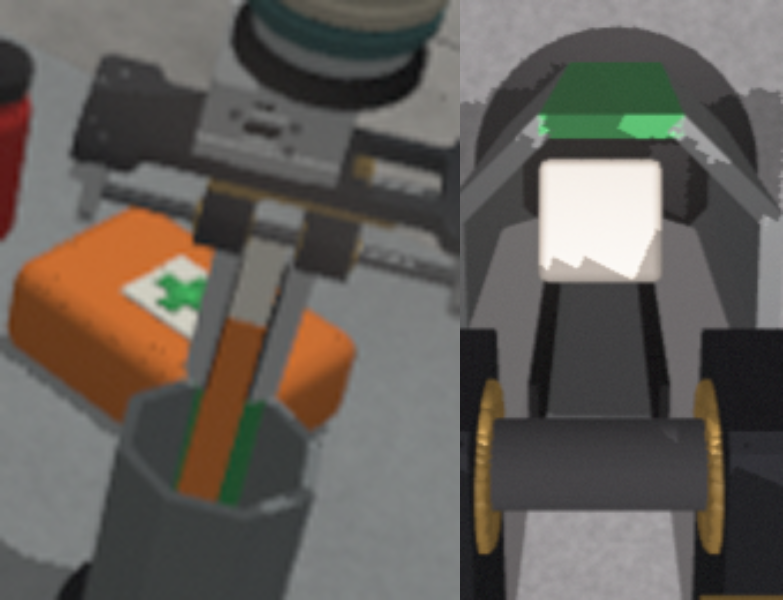

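The floor contact is confirmed: descent stalled and Fz rose to ~3–4 N. Now I lean the lamp over onto the green rim, still holding it.

Request:
send_rows(
  series=[
    [1, 0, -2, 0, 0],
    [1, 0, -3, 0, 0],
    [1, 0, -3, 0, 0],
    [1, 0, -3, 0, 0],
    [1, 0, -3, 0, 0],
    [1, 0, -2, 0, 0],
    [1, 0, 0, 0, 0],
    [1, 0, 0, 0, 0],
  ],
)

```text
t: 30.82
eef_pos: [0.5954, -0.3432, 0.1456]
ee_rot: [-3.098, 0.029, -1.122]
wrist_force: [-2.2, -0.2, 3.0]
width: 0.188
```

```bash
python3 st.py z25 .045 0 .148
```

```text
30.92 eef pot [0.0279 0.0006 0.1456] rpy [-177.4894    1.6704  -64.2699] F [-1.3623  0.1942  2.5288] w 0.189
eef pot [0.0279 0.0006 0.1456] tool mm [  1.1 -17.1  -1.6] per row [ 0.1 -2.1 -0.2]
```

View pics/z25.png

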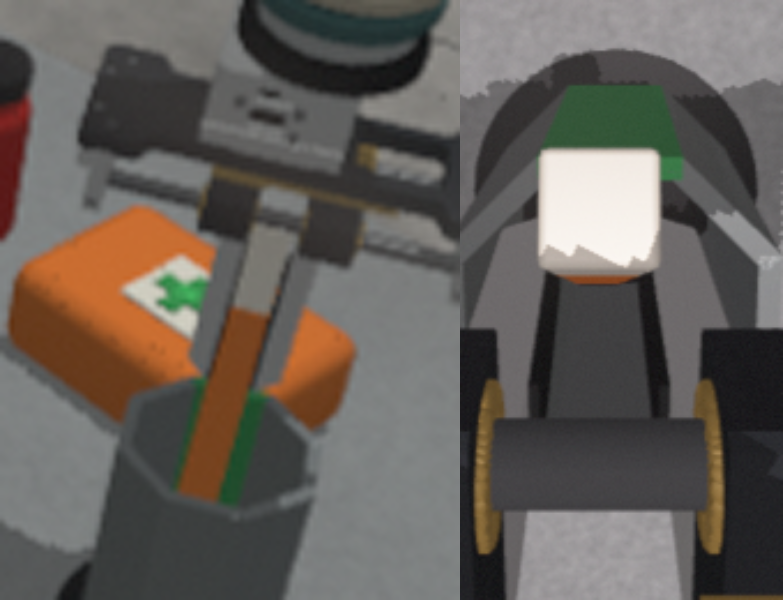

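Request:
send_rows(
  series=[
    [1, 0, -3, 0, 0],
    [1, 0, -3, 0, 0],
    [1, 0, -3, 0, 0],
    [1, 0, -3, 0, 0],
    [1, 0, -3, 0, 0],
    [1, 0, -2, 0, 0],
    [1, 0, 0, 0, 0],
    [1, 0, 0, 0, 0],
  ],
)

```text
t: 31.58
eef_pos: [0.6023, -0.3404, 0.1457]
ee_rot: [-3.113, 0.032, -1.127]
wrist_force: [-1.7, -0.4, 1.3]
width: 0.188
```

```bash
python3 st.py z26 .045 0 .148
```

```text
31.68 eef pot [0.0354 0.0004 0.1457] rpy [-178.3821    1.8542  -64.5688] F [-2.6984 -0.4549  1.0955] w 0.187
eef pot [0.0354 0.0004 0.1457] tool mm [ 0.6 -9.6 -2.1] per row [ 0.1 -1.2 -0.3]
```

View pics/z26.png

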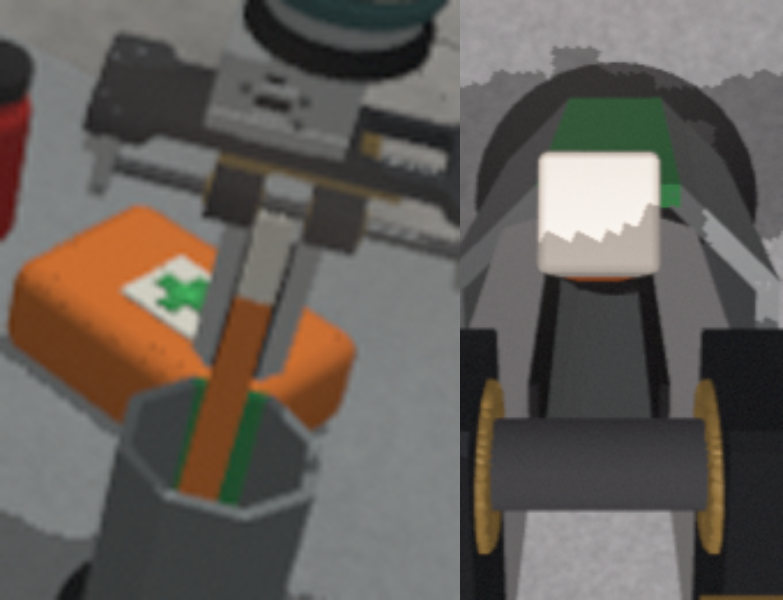

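Request:
send_rows(
  series=[
    [1, 0, -4, 0, 0],
    [1, 0, -4, 0, 0],
    [1, 0, -4, 0, 0],
    [1, 0, -4, 0, 0],
    [1, 0, -4, 0, 0],
    [1, 0, -3, 0, 0],
    [1, 0, 0, 0, 0],
    [1, 0, 0, 0, 0],
  ],
)

```text
t: 32.35
eef_pos: [0.6028, -0.3403, 0.1457]
ee_rot: [3.135, 0.041, -1.138]
wrist_force: [-2.6, -1.9, 1.0]
width: 0.19
```

```bash
python3 st.py z27 .045 0 .148
```

```text
32.45 eef pot [0.036  0.0002 0.1457] rpy [179.6372   2.3305 -65.1593] F [-2.7802 -1.4891  1.9082] w 0.189
eef pot [0.036  0.0002 0.1457] tool mm [ 0.3 -9.  -2.4] per row [ 0.  -1.1 -0.3]
```

View pics/z27.png

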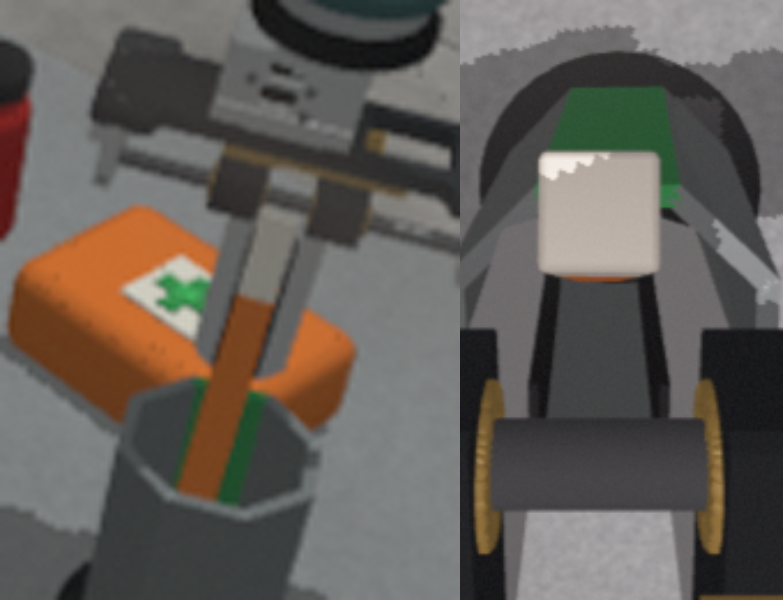

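Motion has stalled with ~3 N, so the lamp is against the green rim. I release.

Request:
send_rows(
  series=[
    [0.2, 0, 0, 0, 0],
    [0.2, 0, 0, 0, 0],
    [0.1, 0, 0, 0, 0],
    [0, 0, 0, 0, 0],
    [-0.1, 0, 0, 0, 0],
    [-0.2, 0, 0, 0, 0],
    [-0.2, 0, 0, 0, 0],
    [-0.2, 0, 0, 0, 0],
  ],
)

```text
t: 33.12
eef_pos: [0.6092, -0.336, 0.1455]
ee_rot: [-3.138, 0.04, -1.133]
wrist_force: [-0.8, -0.3, 0.0]
width: 0.603
```

```bash
python3 st.py z28 .045 0 .148
```

```text
33.22 eef pot [0.0434 0.0016 0.1455] rpy [-179.8004    2.2919  -64.8962] F [-0.3999 -0.2543 -0.9904] w 0.599
eef pot [0.0434 0.0016 0.1455] tool mm [ 1.5 -1.6 -2.5] per row [ 0.2 -0.2 -0.3]
```

View pics/z28.png

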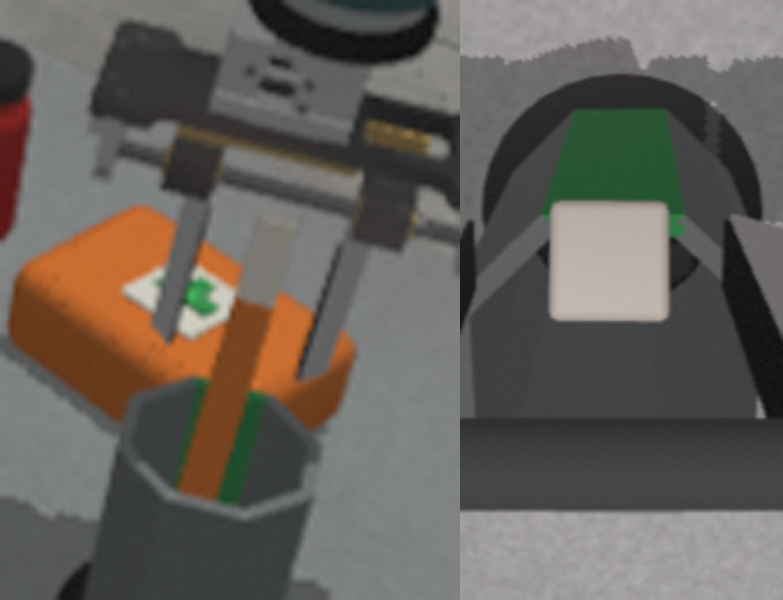

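The lamp stays put after release. I withdraw straight up and check it.

Request:
send_rows(
  series=[
    [-0.2, 0, 0, -10, 0],
    [-0.2, 0, 0, -20, 0],
    [-0.2, 0, 0, -25, 0],
    [-0.2, 0, 0, -25, 0],
    [-0.2, 0, 0, -25, 0],
    [-0.2, 0, 0, -20, 0],
    [-0.2, 0, 0, -10, 0],
    [-0.2, 0, 0, 0, 0],
  ],
)

```text
t: 33.88
eef_pos: [0.6097, -0.3421, 0.2904]
ee_rot: [-3.14, 0.04, -1.135]
wrist_force: [1.0, 0.2, 0.3]
width: 0.599
```

```bash
python3 st.py z29; python3 - <<'E'
from pf import *
W=bot.snapshot("wrist");S=bot.snapshot("side");cv2.imwrite("pics/w29.png",W["color"])
out=[]
for d,b in((W,(250,180,180,200)),(S,(440,200,60,80))):
    h=cv2.cvtColor(d["color"],cv2.COLOR_BGR2HSV);m=cv2.inRange(h,(0,0,115),(180,60,255))
    for c in comps(m,b,20)[:2]: print(cv2.minAreaRect(c))
E
```

```text
33.98 eef pot [ 0.0412 -0.0032  0.2879] rpy [179.9954   2.4494 -65.0284] F [-0.0509  0.5315 -0.658 ] w 0.603
((339.5, 269.9999694824219), (178.99996948242188, 179.99996948242188), -0.0)
((323.5, 218.5), (33.0, 25.0), 90.0)
((469.5, 239.5), (58.99999237060547, 78.99998474121094), 0.0)
```

View pics/w29.png

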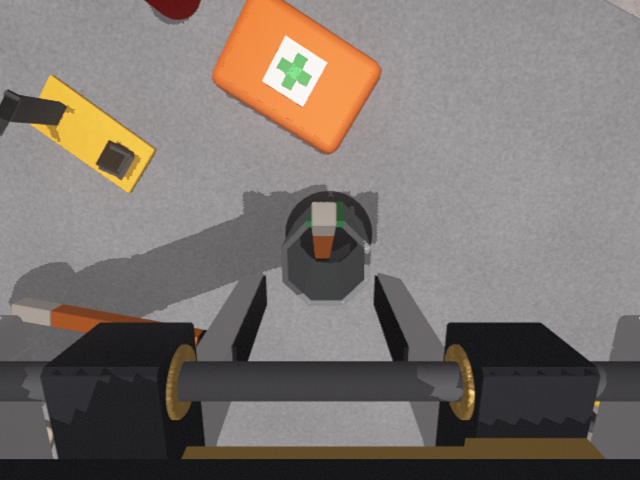

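View pics/z29.png

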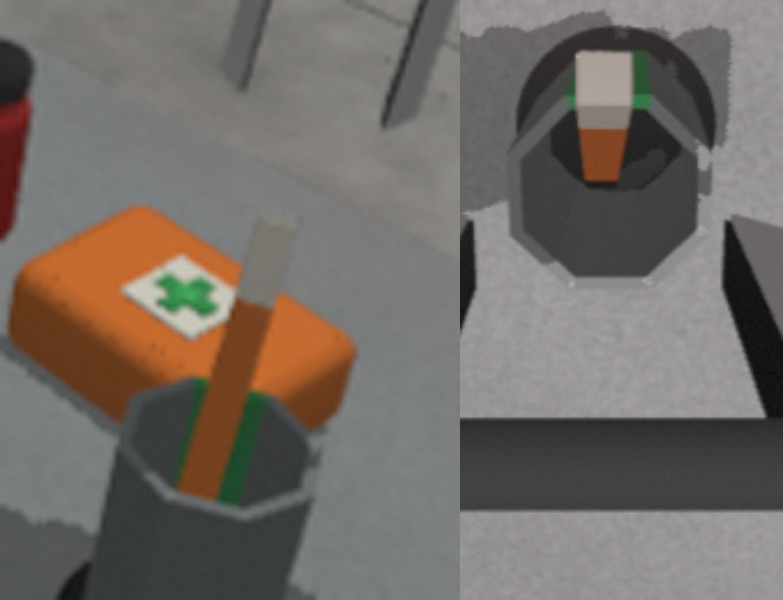

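```bash
python3 - <<'E'
from pf import *
W=bot.snapshot("wrist");S=bot.snapshot("side");T=bot.snapshot("top")
X,e=tri(W,(322.4,213.8),S,(480,247.5));print("lens end pot frame",P(X),e)
Xb,e=tri(W,((605-460)/2.307+260,180+128/2.307),S,(420+253/4.6,200+303/4.6));print("s180 upper",P(Xb),e)
for z in(.20,.21,.22): print(z,P(onz(W,(322.4,213.8),z)))
cv2.imwrite("pics/t30.png",T["color"]);cv2.imwrite("pics/s30.png",S["color"])
E
```

```text
lens end pot frame [ 0.0671 -0.0015  0.2129] 0.001958795872965093
s180 upper [ 0.0432 -0.0013  0.1807] 0.0022181070105520857
0.2 [ 0.0647 -0.0001  0.2   ]
0.21 [ 0.0665 -0.0005  0.21  ]
0.22 [ 0.0684 -0.0008  0.22  ]
```

View pics/s30.png

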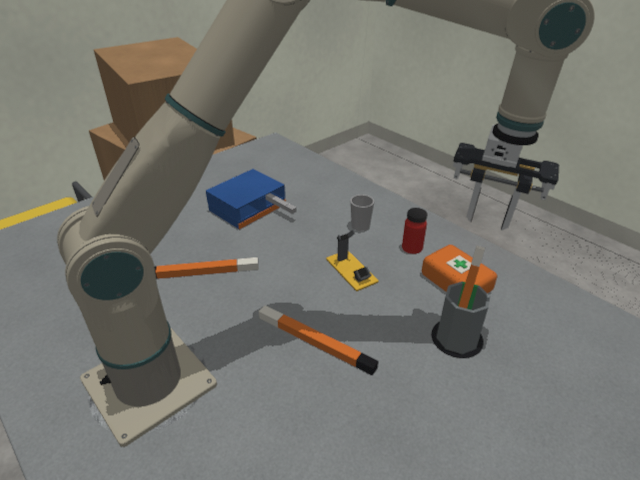

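View pics/t30.png

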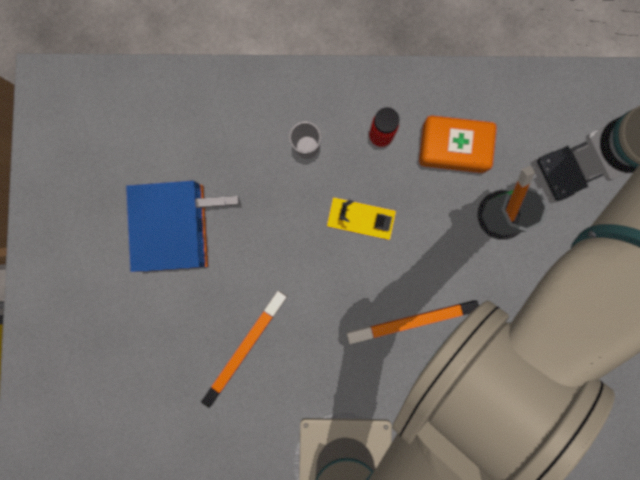

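The lens is at pot frame (67, −1, 213 mm), lean about 25°, foot back-computed at (−26 mm, z ≈ 13 mm). The bar, mug, canister and kit are at their original pixels. I hand in.

```bash
python3 -c "
from rig import bot
print(bot.job_done()); print(bot.state()['t'])"
```

```text
the job is handed in; nothing more can be done
None
the job is handed in; nothing more can be done
```

The lamp went from the rack to the slanted rest, was let go there, and now leans on the green contact side of the pot with its foot down. I handed the job in at about 34 s; the hand-in reports no verdict.

**What I did**
- **Rack to rest:** I drew the slim lamp out of its hole and lowered it level over the rest. The fork tipped it lens-up until its foot sat in the pocket, and I let go. After release the lens was about 200 mm from rest_foot at roughly 37° elevation.
- **Rest to pot:** I took it again about 165 mm from the foot and put the foot inside the pot mouth. Pressing it on the far wall pivoted it upright. I lowered until the floor stopped it (descent stalled, vertical force rose to 3–4 N), leaned it on the green rim while still holding, opened and withdrew upward.

**Last checks before handing in**
- **Lens end:** 67 mm from the axis towards green, about 1 mm sideways and 213 mm high, leaning about 25°.
- **Foot:** not visible in the pot. From the lens position it works out at about 26 mm from the axis and 13 mm high.
- **Bystanders:** by eye, the bar, mug, canister and kit look where they started in the last pictures.

**What disagreed or failed**
- **First grasp missed:** it closed on top of the lamp. In the pictures the fingertips sat at about the reported TCP height, not 22 mm below it, so I worked with that offset.
- **Over the rest:** one sideways correction overshot and had to be undone.
- **Tool tilt:** it drifted by up to about 4° during the fast moves and the pressing.

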